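# Nest the seedling covers and line the pots up on the shelf

## Robot

A 6-joint arm with a two-finger parallel gripper is mounted at the origin on the work surface. World frame = base frame: x ahead of the robot, y to its left, z up, the work surface at z = 0. Lengths are in m, angles in rad, forces in N, time in s.
With the tool pointing down it reaches from about 0.375 to 0.9 m from the base axis. Payload 3.1 kg.
Tool frame: the origin (TCP) lies between the finger pads; the fingertips stand 17 mm ahead of it and the grasp point (between the pads) lies 2 mm behind it (robot.nose_length is the distance from the TCP to the fingertips, in m); z points along the fingers, y is the line along which they close (so a half turn about z gives the same grasp; the last joint's range is limited). The gripper opens to 87 mm and grips with 3 to 60 N. Pads are 19 mm wide; open, the fingers measure 117 mm over their backs; the gripper's body (75 mm by 190 mm) begins 51 mm behind the grasp point.
Start: joints at [1.036, 0.527, 1.433, -0, 1.181, -0.178], TCP at [0.218, 0.586, 0.24] pointing down, gripper open.
Joint ranges: [-3.08, 3.08], [-0.75, 2.2], [0.22, 2.44], [-1.43, 4.57], [0, 2.65], [-2.85, 2.85]. Speed limits (rad/s): [2.79, 2.79, 3.14, 3.14, 3.14, 3.14].

## Interface

Orientations are given as a unit quaternion [x, y, z, w].
In Python, from rig import robot, cams gives the robot as it stands.
- The arm moves only by the shell command python3 -m pendant 'ROWS' [FORCE]. ROWS is JSON, a list of rows, each an object with "jaw": the opening, from 0 (shut) to 1 (fully open); "linear": the shift along the tool's x, y, z in cm, a list of three; "twist": the turn about the tool's z in degrees. A call has 1 to 12 rows; each row shifts and turns the commanded pose from where the row before left it, along the tool's axes as they then stand; what a row does not reach is not made up. A row lasts 1/12 s, in which the tool goes at most 41.7 mm and 7.16 degrees, less where a joint would pass 70% of its speed; a pose out of reach is approached as far as the arm can. A call is refused whole if a number of a shift passes 4.17 or a number of a turn 7.16, either way. A call with a gripper value outside its range is refused whole. The fingers move at their own pace and stop on an object; FORCE is the grip in N (left out, the last holds). Time passes only in rows, so rows that do not move let the fingers close. It gives the time, the measured TCP pose, the force, the opening and the grip force at its end, in the units of the state.
- robot.get_obs(): the state, without advancing time (a new reading comes with each control period).
- cams.camera(name): name is "side" or "top"; returns a dict with "color" (480x640x3 uint8, blue, green, red), "depth" (480x640 float32, m along the optical axis (not along the pixel's ray), 0 where there is no reading), "fov_y" (degrees; the focal length in pixels is half the picture's height over the tangent of half this angle, whatever the lens; pixels are square), "cx", "cy" (the principal point, pixels), "k1" (the pictures are not rectified: a ray, as slopes to the right and down, at radius r is drawn at 1 + k1 r^2 times it, then the intrinsics apply), "view" (4x4, takes a point from world to camera coordinates). Camera axes: x right, y down, z forward; pixel columns grow to the right and rows downward; lengths in m; the calibration is good to about 2 mm. A picture is of the moment at which its call begins.
- robot.hand_in(): hands the job in; it is judged then, once.
The state is a dict: "time": time; "q": joint angles; "joint_velocities": joint speeds; "joint_torque": joint torques, N m; "position": TCP position; "tool_rot": TCP orientation; "ft_force": force on the tool from outside, world axes, zero at the start; "moment": the same for the moment, N m; "grip_width": finger opening in m; "grip_force": force on a finger pad.
Only numpy, scipy, OpenCV 4.12 (cv2) and the standard library are available. Lean on these libraries where they do the work, as an engineer would, in place of code of your own. Each camera call takes 0.05 s, during which the arm holds its last target. There are 200 camera calls.

## Task

The seedlings are ready to be aired. Gather all the domed covers that lie upside down on the shelf and bench and stack them, still upside down, one inside the next in a single stack standing on the terracotta saucer; and stand all the peat pots upright on the cleared low shelf in one straight row along the middle of the board, side by side with gaps of no more than about 3 cm. Leave the spray bottle, glass and trowel alone.

Things in the scene. Friction and masses are not known exactly. Their poses are not given: they have to be found in the camera images.
- saucer: round shallow terracotta saucer, 148 mm across the rim, 18 mm high, fixed to the bench (does not slide). Origin: centre of its underside, at bench height; inner floor 6 mm above it, about 130 mm across; z up.
- shelf: low timber shelf, fixed: one board 100 mm deep (its x) and 360 mm long (its y), upper face 50 mm above the origin. Origin: under its centre, at bench height; x across the depth, pointing away from the robot, y along the length, z up.
- cover1: domed plant cover, pale frosted plastic, lying mouth up like a bowl (some of the 4 may be absent): 126 mm across the rim, 70 tall, 60 g. Origin: centre of its flat underside (crown knob, 52 across, 16 tall); z up out of the mouth. Rim band to pinch: radius 54 to 63, height 54 to 70; the wall tapers in below (43 at 40). Inner floor at 20: nested covers sit 20 mm apart. Starts on the shelf.
- cover2: domed plant cover, pale frosted plastic, lying mouth up like a bowl (some of the 4 may be absent): 126 mm across the rim, 70 tall, 60 g. Origin: centre of its flat underside (crown knob, 52 across, 16 tall); z up out of the mouth. Rim band to pinch: radius 54 to 63, height 54 to 70; the wall tapers in below (43 at 40). Inner floor at 20: nested covers sit 20 mm apart. Starts on the shelf.
- cover3: domed plant cover, pale frosted plastic, lying mouth up like a bowl (some of the 4 may be absent): 126 mm across the rim, 70 tall, 60 g. Origin: centre of its flat underside (crown knob, 52 across, 16 tall); z up out of the mouth. Rim band to pinch: radius 54 to 63, height 54 to 70; the wall tapers in below (43 at 40). Inner floor at 20: nested covers sit 20 mm apart. Starts on the bench.
- cover4: domed plant cover, pale frosted plastic, lying mouth up like a bowl (some of the 4 may be absent): 126 mm across the rim, 70 tall, 60 g. Origin: centre of its flat underside (crown knob, 52 across, 16 tall); z up out of the mouth. Rim band to pinch: radius 54 to 63, height 54 to 70; the wall tapers in below (43 at 40). Inner floor at 20: nested covers sit 20 mm apart. Starts on the bench.
- pot1: one of up to four identical round brown peat pots with a pressed peat plug and a tiny seedling (some may be absent): 64 mm across the rim, 48 mm across the base, 60 mm tall, the two small leaves reach 75 mm; about 150 g. Origin: centre of the underside; z up. Starts on the bench.
- pot2: one of up to four identical round brown peat pots with a pressed peat plug and a tiny seedling (some may be absent): 64 mm across the rim, 48 mm across the base, 60 mm tall, the two small leaves reach 75 mm; about 150 g. Origin: centre of the underside; z up. Starts on the bench.
- pot3: one of up to four identical round brown peat pots with a pressed peat plug and a tiny seedling (some may be absent): 64 mm across the rim, 48 mm across the base, 60 mm tall, the two small leaves reach 75 mm; about 150 g. Origin: centre of the underside; z up. Starts on the bench.
- pot4: one of up to four identical round brown peat pots with a pressed peat plug and a tiny seedling (some may be absent): 64 mm across the rim, 48 mm across the base, 60 mm tall, the two small leaves reach 75 mm; about 150 g. Origin: centre of the underside; z up. Starts on the bench.
- sprayer: bystander: white and green spray bottle, 88 mm across, 187 mm tall, beyond the right end of the shelf. Origin: centre of underside.
- glass: bystander: drinking glass, 66 mm across, 120 mm tall, beyond the left end of the shelf. Origin: centre of underside.
- trowel: bystander: hand trowel lying flat behind the shelf, 280 mm long along its x, 50 mm wide, 26 mm high. Origin: on the bench under its middle.
Not all that is in view belongs to the job. What is shaped like the pot2 but red is not meant. What is shaped like the pot3 but purple is not meant.

How it is judged:
By the outcome, as a careful person would: the job done as asked, in the order asked, and still so for the second after the job is handed in, with the robot touching nothing.
Of cover1, cover2, cover3, cover4 only 3 to 4 are there at a start; the rules pass over those that are not, and their reading is None.
Of pot1, pot2, pot3, pot4 only 3 to 4 are there at a start; the rules pass over those that are not, and their reading is None.
At some moment in a run one of cover1, cover2, cover3, cover4 may be knocked a few centimetres aside while the robot is not near it.
It also fails if it takes over 210 s, if anything falls off the work surface, if the arm or the gripper's body presses on something with over 40 N, if the wrist force passes 120 N, or if a joint passes its speed limit or range.

## Working session

There is one attempt and no reset: what is moved stays moved. The work goes in short steps, Python scripts to look and compute and a shell command to move; the robot and the scene stay as the last step left them, time stands still between calls to the robot, and variables do not carry over. Pictures are saved under pics/ and viewed, at most 14 in all, crops included, and the job is handed in when it is done.

```bash
ls; mkdir -p pics
cat > h.py <<'E'
import numpy as np, cv2
from rig import robot, cams
def cam(n):
    c=cams.camera(n); h=c["color"].shape[0]
    c["f"]=h/2/np.tan(np.radians(c["fov_y"])/2); return c
def points(c):
    h,w=c["depth"].shape
    u,v=np.meshgrid(np.arange(w),np.arange(h))
    K=np.array([[c["f"],0,c["cx"]],[0,c["f"],c["cy"]],[0,0,1]]); d=np.array([c["k1"],0,0,0,0.])
    p=cv2.undistortPoints(np.stack([u,v],-1).reshape(-1,1,2).astype(np.float64),K,d).reshape(h,w,2)
    z=c["depth"]; P=np.dstack([p[...,0]*z,p[...,1]*z,z]); V=np.linalg.inv(c["view"])
    W=P@V[:3,:3].T+V[:3,3]; W[z<=0]=np.nan; return W
E
python3 - <<'E'
from h import *
for n in("top","side"):
    c=cam(n); cv2.imwrite(f"pics/{n}0.png",c["color"]); W=points(c); np.save(n+"0.npy",W)
    print(n,c["f"],c["k1"],np.linalg.inv(c["view"])[:3,3].round(3),(c["depth"]>0).mean())
print(robot.get_obs())
E
```

```text
pics
top 557.2531632931161 0.017680392267696052 [ 0.389 -0.028  1.462] 0.9959798177083333
side 450.14760835389103 -0.05309674464165217 [ 0.226 -0.865  0.898] 0.9959537760416667
{'time': 0.1, 'q': array([ 1.03649684e+00,  5.28386505e-01,  1.43380070e+00, -2.39245614e-05,
        1.18140402e+00, -1.78515341e-01]), 'joint_velocities': array([ 9.15951519e-04, -2.85125870e-03, -4.59607798e-03, -1.03585157e-03,
        1.62846107e-03, -8.93568506e-05]), 'joint_torque': array([ 3.09859588e-04, -4.40988457e+01, -1.77151805e+01,  6.35103229e-02,
        5.33804332e-02, -5.16734815e-05]), 'position': array([0.21735781, 0.58530026, 0.23865285]), 'tool_rot': array([ 1.76950740e-01,  9.84219202e-01, -9.40348319e-04, -3.38294019e-04]), 'ft_force': array([ 0.5770005 , -0.0178499 , -0.65068763]), 'moment': array([-0.02259603,  0.01486321, -0.03132207]), 'grip_force': 0.0, 'grip_width': 0.0870532703774109}
```

View pics/top0.png

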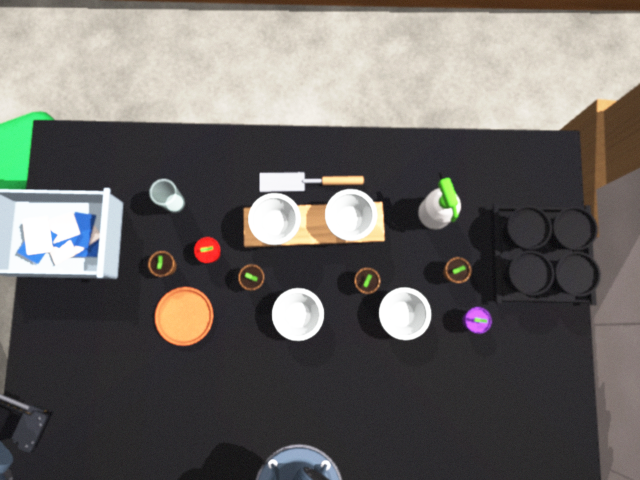

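View pics/side0.png

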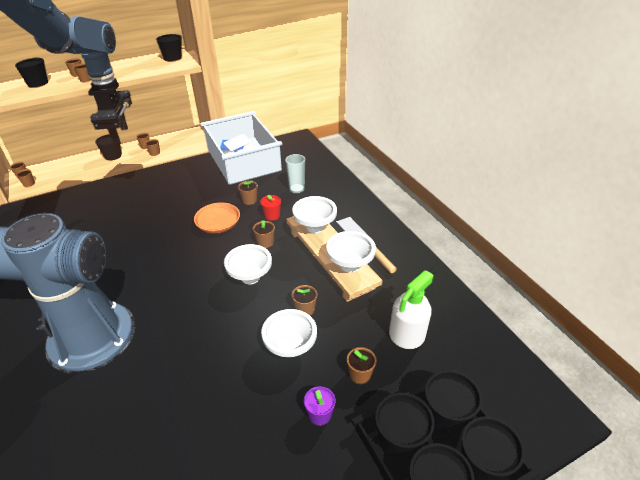

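The top view shows four covers: two on the shelf at px (274,220) and (350,215), and two on the bench at (298,314) and (405,314). It also shows four brown pots at (162,264), (251,277), (367,280) and (458,270), and the saucer at (184,316). The red (207,250) and purple (478,320) pots are decoys.

```bash
cat >> h.py <<'E'
def circ(W,x,y,z,r,tol=.006,m=1.35):
    """centre of rim at height z near (x,y)"""
    d=np.hypot(W[...,0]-x,W[...,1]-y); s=(d<r*m)&(abs(W[...,2]-z)<tol)
    p=W[s][:,:2].astype(np.float32)
    if len(p)<15: return None
    (a,b),R=cv2.minEnclosingCircle(p*1000); return np.round([a,b,R,len(p)],1)
E
python3 - <<'E'
from h import *
W=np.load("top0.npy");S=np.load("side0.npy")
T=dict(c1=(274,220,.12,.063),c2=(350,215,.12,.063),c3=(298,314,.07,.063),c4=(405,314,.07,.063),p1=(162,264,.06,.032),p2=(251,277,.06,.032),p3=(367,280,.06,.032),p4=(458,270,.06,.032),red=(207,250,.06,.032),pur=(478,320,.06,.032),sau=(184,316,.018,.074),glass=(168,196,.12,.033),spray=(440,208,.12,.044))
for k,(u,v,z,r) in T.items():
    q=W[v,u]; print(k,q.round(3),end=' ')
    for X in (W,S): 
        a=circ(X,q[0],q[1],z,r)
        if a is not None: a=circ(X,a[0]/1e3,a[1]/1e3,z,r,m=1.15)
        print(a,end=' ')
    print()
# shelf board
for X in (W,S):
    s=(abs(X[...,2]-.05)<.005)&(abs(X[...,0]-.55)<.12)&(X[...,1]<.3)&(X[...,1]>-.3)&(X[...,0]>.5)
    p=X[s][:,:2].astype(np.float32)*1000; print(cv2.minAreaRect(p),len(p),np.percentile(X[s][:,2],[5,50,95]))
E
```

```text
c1 [0.669 0.075 0.067] [664.5  71.9  63.8 574. ] [659.9  70.2  65.4 370. ] 
c2 [ 0.686 -0.119  0.068] [ 678.3 -116.9   63.5  568. ] [ 675.2 -118.7   65.2  465. ] 
c3 [0.434 0.01  0.023] [433.2   9.7  64.1 561. ] [429.    9.3  65.3 437. ] 
c4 [ 0.439 -0.265  0.021] [ 439.3 -254.8   63.8  569. ] [ 437.1 -256.5   65.   662. ] 
p1 [0.553 0.356 0.056] [554.  356.7  32.6 317. ] [548.3 356.4  35.1 119. ] 
p2 [0.522 0.128 0.072] [524.9 129.9  31.5 308. ] [521.2 126.7  34.3 185. ] 
p3 [ 0.52  -0.162  0.071] [ 522.  -163.2   31.6  305. ] [ 516.6 -164.3   33.4  262. ] 
p4 [ 0.549 -0.39   0.073] [ 552.  -391.9   32.8  319. ] [ 547.7 -392.9   32.6  323. ] 
red [0.592 0.245 0.048] [592.5 244.4  32.1 295. ] [588.6 240.4  35.  145. ] 
pur [ 0.426 -0.437  0.071] [ 426.4 -438.5   32.2  301. ] [ 424.7 -441.5   33.   517. ] 
sau [0.424 0.304 0.008] [424.9 302.3  74.  501. ] [422.1 301.6  77.4 243. ] 
glass [0.741 0.364 0.01 ] [725.6 347.2  33.7 161. ] [724.2 346.8  34.9  79. ] 
spray [ 0.693 -0.333  0.138] [ 709.1 -345.5   38.8  179. ] [ 704.1 -350.8   37.3  193. ] 
((585.498291015625, 33.67633056640625), (168.78225708007812, 478.6507568359375), 0.02793564461171627) 1849 [0.04623923 0.05109788 0.05455691]
((584.9934692382812, 31.580001831054688), (169.91827392578125, 483.5766906738281), 0.009890316985547543) 1735 [0.04662886 0.05022673 0.05440251]
```

```bash
cat > d.py <<'E'
import sys; from h import *
from scipy.spatial.transform import Rotation as R
o=robot.get_obs(); M=R.from_quat(o["tool_rot"]).as_matrix()
print("pos",o["position"].round(4),"yang",np.degrees(np.arctan2(M[1,1],M[0,1])).round(2),"zax",M[:,2].round(3),"w",round(o["grip_width"],4),"F",o["ft_force"].round(1))
if len(sys.argv)>3: print("cm",((np.array(list(map(float,sys.argv[1:4])))-o["position"])@M*100).round(2))
E
python3 -m pendant '[{"jaw":0.4,"linear":[0,0,-1],"twist":6.96},{"jaw":0.4,"linear":[0,0,-1],"twist":6.96},{"jaw":0.4,"linear":[0,0,-1],"twist":6.96},{"jaw":0.4,"linear":[0,0,0],"twist":6.96},{"jaw":0.4,"linear":[0,0,0],"twist":6.96},{"jaw":0.4,"linear":[0,0,0],"twist":6.96},{"jaw":0.4,"linear":[0,0,0],"twist":6.96},{"jaw":0.4,"linear":[0,0,0],"twist":6.96},{"jaw":0.4,"linear":[0,0,0],"twist":6.96},{"jaw":0.4,"linear":[0,0,0],"twist":6.96},{"jaw":0.4,"linear":[0,0,0],"twist":0}]' 20
python3 d.py .4915 .0097 .12
```

```text
time: 1.02
position: [0.2175, 0.5855, 0.269]
tool_rot: [0.708, 0.706, -0.001, 0.0]
ft_force: [0.0, 0.5, -0.0]
grip_width: 0.0353
grip_force: 0.0
pos [0.2175 0.5855 0.269 ] yang -0.1 zax [-0.001 -0.001 -1.   ] w 0.0353 F [ 0.   0.5 -0. ]
cm [-57.52  27.51  14.94]
```

```bash
python3 -m pendant '[{"jaw":0.4,"linear":[-3.6,1.72,0],"twist":0},{"jaw":0.4,"linear":[-3.6,1.72,0],"twist":0},{"jaw":0.4,"linear":[-3.6,1.72,0],"twist":0},{"jaw":0.4,"linear":[-3.6,1.72,0],"twist":0},{"jaw":0.4,"linear":[-3.6,1.72,0],"twist":0},{"jaw":0.4,"linear":[-3.6,1.72,0],"twist":0},{"jaw":0.4,"linear":[-3.6,1.72,0],"twist":0},{"jaw":0.4,"linear":[-3.6,1.72,0],"twist":0},{"jaw":0.4,"linear":[-3.6,1.72,0],"twist":0},{"jaw":0.4,"linear":[-3.6,1.72,0],"twist":0},{"jaw":0.4,"linear":[-3.6,1.72,0],"twist":0},{"jaw":0.4,"linear":[-3.6,1.72,0],"twist":0}]'
python3 -m pendant '[{"jaw":0.4,"linear":[-3.6,1.72,0],"twist":0},{"jaw":0.4,"linear":[-3.6,1.72,0],"twist":0},{"jaw":0.4,"linear":[-3.6,1.72,0],"twist":0},{"jaw":0.4,"linear":[-3.5,1.5,0],"twist":0},{"jaw":0.4,"linear":[0,0,0],"twist":0},{"jaw":0.4,"linear":[0,0,0],"twist":0}]'
python3 - <<'E'
from h import *
W=points(cam("top"))
for n,x,y,z in(("c1",.6645,.072,.12),("c2",.678,-.117,.12),("c3",.433,.0097,.07),("c4",.439,-.255,.07)): print(n,circ(W,x,y,z,.063,m=1.2))
E
python3 d.py .4915 .0097 .08
```

```text
time: 2.02
position: [0.4245, 0.1521, 0.2696]
tool_rot: [0.706, 0.708, 0.0, -0.0]
ft_force: [0.2, 0.7, -0.2]
grip_width: 0.0347
grip_force: 0.0
time: 2.52
position: [0.4915, 0.009, 0.2692]
tool_rot: [0.708, 0.707, -0.0, -0.0]
ft_force: [-0.5, -0.1, 0.0]
grip_width: 0.035
grip_force: 0.0
c1 [665.2  71.8  63.3 433. ]
c2 [ 678.2 -116.5   63.4  569. ]
c3 [432.6   9.6  63.3 182. ]
c4 [ 439.6 -255.5   63.7  578. ]
pos [0.4904 0.0105 0.2691] yang 0.01 zax [-0.002  0.001 -1.   ] w 0.0347 F [ 0.2 -0.2  0.1]
cm [-0.1   0.14 18.91]
```

```bash
python3 -m pendant '[{"jaw":0.4,"linear":[0,0,4],"twist":0},{"jaw":0.4,"linear":[0,0,4],"twist":0},{"jaw":0.4,"linear":[0,0,4],"twist":0},{"jaw":0.4,"linear":[0,0,4],"twist":0},{"jaw":0.4,"linear":[0,0,2.2],"twist":0},{"jaw":0.4,"linear":[0,0,1],"twist":0},{"jaw":0.4,"linear":[0,0,0.6],"twist":0},{"jaw":0.4,"linear":[0,0,0],"twist":0},{"jaw":0,"linear":[0,0,0],"twist":0},{"jaw":0,"linear":[0,0,0],"twist":0},{"jaw":0,"linear":[0,0,0],"twist":0},{"jaw":0,"linear":[0,0,0],"twist":0}]' 20
python3 -m pendant '[{"jaw":0,"linear":[0,0,0],"twist":0},{"jaw":0,"linear":[0,0,-1],"twist":0},{"jaw":0,"linear":[0,0,-1],"twist":0},{"jaw":0,"linear":[0,0,-2],"twist":0},{"jaw":0,"linear":[0,0,-3],"twist":0},{"jaw":0,"linear":[0,0,-3],"twist":0},{"jaw":0,"linear":[0,0,-2],"twist":0},{"jaw":0,"linear":[0,0,0],"twist":0}]'
python3 - <<'E'
from h import *
c=cam("side"); cv2.imwrite("pics/s1.png",cv2.resize(c["color"][150:400,150:450],None,fx=2,fy=2))
E
```

```text
time: 3.57
position: [0.4916, 0.0108, 0.0728]
tool_rot: [0.707, 0.707, 0.001, 0.001]
ft_force: [0.7, -0.3, -0.2]
grip_width: 0.0156
grip_force: 0.1
time: 4.23
position: [0.4936, 0.0105, 0.1966]
tool_rot: [0.707, 0.707, 0.003, 0.004]
ft_force: [0.6, -0.7, 0.5]
grip_width: 0.0095
grip_force: 19.2
```

View pics/s1.png

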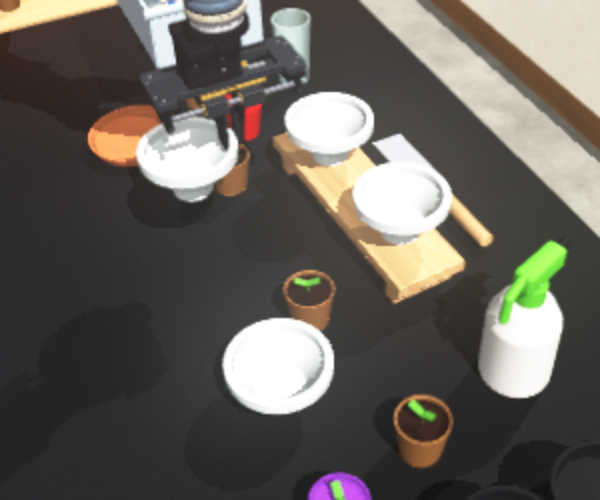

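The cover is held level. Next I'll carry it over the saucer.

```bash
python3 -m pendant '[{"jaw":0,"linear":[2.5,-0.1,0],"twist":0},{"jaw":0,"linear":[3.5,-0.1,0],"twist":0},{"jaw":0,"linear":[4,-0.1,0],"twist":0},{"jaw":0,"linear":[4,-0.1,0],"twist":0},{"jaw":0,"linear":[4,-0.1,0],"twist":0},{"jaw":0,"linear":[4,-0.1,0],"twist":0},{"jaw":0,"linear":[4,-0.1,0],"twist":0},{"jaw":0,"linear":[3.2,-0.2,0],"twist":0},{"jaw":0,"linear":[0,0,0],"twist":0},{"jaw":0,"linear":[0,0,0],"twist":0}]'
cat > held.py <<'E'
import sys; from h import *
o=robot.get_obs()["position"]; W=points(cam("top")); z=o[2]-.002
print("tcp",o.round(4),"held rim",circ(W,o[0]-.0585,o[1],z,.063,tol=.008,m=1.12),"zrim",np.nanmedian(W[...,2][(np.hypot(W[...,0]-o[0]+.0585,W[...,1]-o[1])<.066)&(W[...,2]>z-.01)&(W[...,2]<z+.01)]).round(4))
E
python3 held.py
```

```text
time: 5.12
position: [0.4803, 0.3041, 0.1902]
tool_rot: [0.706, 0.709, -0.001, -0.0]
ft_force: [-0.4, -0.8, -0.2]
grip_width: 0.0095
grip_force: 19.4
tcp [0.4803 0.3041 0.1902] held rim [422.9 302.7  63.1 313. ] zrim 0.1872
```

```bash
python3 -m pendant '[{"jaw":0,"linear":[0,0.1,2],"twist":0},{"jaw":0,"linear":[0,0.1,3],"twist":0},{"jaw":0,"linear":[0,0,2.5],"twist":0},{"jaw":0,"linear":[0,0,1.8],"twist":0},{"jaw":0,"linear":[0,0,1],"twist":0},{"jaw":0,"linear":[0,0,0.4],"twist":0},{"jaw":0,"linear":[0,0,0.2],"twist":0},{"jaw":0,"linear":[0,0,0.2],"twist":0},{"jaw":0,"linear":[0,0,0],"twist":0},{"jaw":0,"linear":[0,0,0],"twist":0}]'
python3 d.py
```

```text
time: 6.0
position: [0.4844, 0.3031, 0.0816]
tool_rot: [0.707, 0.707, 0.001, 0.0]
ft_force: [0.0, -0.3, -1.2]
grip_width: 0.0094
grip_force: 19.4
pos [0.4844 0.3031 0.0816] yang 0.01 zax [ 0.002  0.001 -1.   ] w 0.0094 F [ 0.  -0.3 -1.2]
```

Go a little lower until contact, then open.

```bash
python3 -m pendant '[{"jaw":0,"linear":[0,0,0.15],"twist":0},{"jaw":0,"linear":[0,0,0.15],"twist":0},{"jaw":0,"linear":[0,0,0],"twist":0},{"jaw":0,"linear":[0,0,0],"twist":0}]'
python3 d.py
```

```text
time: 6.33
position: [0.4851, 0.3033, 0.0785]
tool_rot: [0.707, 0.707, 0.001, 0.001]
ft_force: [2.1, -0.7, 4.6]
grip_width: 0.0096
grip_force: 19.9
pos [0.4851 0.3033 0.0785] yang 0.03 zax [ 0.003  0.001 -1.   ] w 0.0096 F [ 2.1 -0.7  4.6]
```

```bash
python3 -m pendant '[{"jaw":0.4,"linear":[0,0,0],"twist":0},{"jaw":0.4,"linear":[0,0,0],"twist":0},{"jaw":0.4,"linear":[0,0,0],"twist":0},{"jaw":0.4,"linear":[0,0,-1],"twist":0},{"jaw":0.4,"linear":[0,0,-3],"twist":0},{"jaw":0.4,"linear":[0,0,-4],"twist":0},{"jaw":0.4,"linear":[0,0,-4],"twist":0},{"jaw":0.4,"linear":[-2,2,-2],"twist":0},{"jaw":0.4,"linear":[-2.7,2.8,0],"twist":0},{"jaw":0.4,"linear":[-2.7,2.8,0],"twist":0},{"jaw":0.4,"linear":[-2.7,2.8,0],"twist":0},{"jaw":0.4,"linear":[-2.7,2.8,0],"twist":0}]'
python3 -m pendant '[{"jaw":0.4,"linear":[-2.7,2.8,0],"twist":0},{"jaw":0.4,"linear":[-2.7,2.8,0],"twist":0},{"jaw":0.4,"linear":[-2.7,2.8,0],"twist":0},{"jaw":0.4,"linear":[-2.2,2.2,0],"twist":0},{"jaw":0.4,"linear":[0,0,0],"twist":0},{"jaw":0.4,"linear":[0,0,0],"twist":0}]'
cat > look.py <<'E'
from h import *
W=points(cam("top"))
for n,x,y,z in(("c1",.6645,.072,.12),("c2",.678,-.117,.12),("c4",.439,-.255,.07),("st1",.4249,.3023,.076),("st2",.4249,.3023,.096),("st3",.4249,.3023,.116),("st4",.4249,.3023,.136)): print(n,circ(W,x,y,z,.063,m=1.2))
E
python3 look.py; python3 d.py
```

```text
time: 7.33
position: [0.615, 0.174, 0.2176]
tool_rot: [0.707, 0.707, -0.001, -0.001]
ft_force: [0.8, 0.3, -0.2]
grip_width: 0.0345
grip_force: 0.0
time: 7.83
position: [0.7212, 0.0704, 0.2163]
tool_rot: [0.708, 0.706, -0.001, -0.002]
ft_force: [-1.2, 0.7, -0.2]
grip_width: 0.0349
grip_force: 0.0
c1 [658.1  50.2  57.8 214. ]
c2 [ 678.2 -116.9   63.5  572. ]
c4 [ 439.5 -255.6   63.9  580. ]
st1 [479.  299.2  28.   66. ]
st2 None
st3 None
st4 None
pos [0.7203 0.0719 0.2163] yang -0.05 zax [-0.004  0.001 -1.   ] w 0.0351 F [-0.3  0.2 -0.3]
```

Run:
```python
from h import *
a=cam("top")["color"][160:380,120:440]; b=cam("side")["color"][120:340,150:470]
cv2.imwrite("pics/ab.png",cv2.resize(np.vstack([a,b]),None,fx=1.35,fy=1.35))
```

```text
(no output)
```

View pics/ab.png

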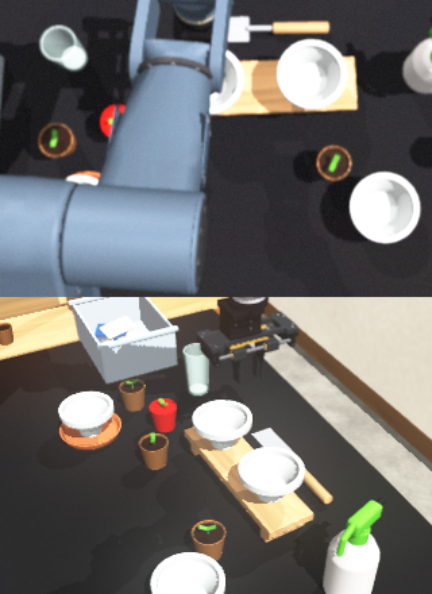

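The arm hides c1 and the stack from above. In the side view (lower half) the cover stands level in the saucer at (87,412) and c1 sits on the shelf. I'll check both numerically from the side.

```bash
sed -i 's/^W=.*/import sys\nW=points(cam(sys.argv[1] if len(sys.argv)>1 else "top"))/' look.py; python3 look.py side
```

```text
c1 [660.2  70.8  65.3 358. ]
c2 [ 672.7 -116.1   66.   466. ]
c4 [ 436.2 -257.8   64.2  657. ]
st1 [418.5 303.9  67.9 311. ]
st2 None
st3 None
st4 None
```

```bash
python3 -m pendant '[{"jaw":0.4,"linear":[0,0.3,3],"twist":0},{"jaw":0.4,"linear":[0,0,3],"twist":0},{"jaw":0.4,"linear":[0,0,2],"twist":0},{"jaw":0.4,"linear":[0,0,1],"twist":0},{"jaw":0.4,"linear":[0,0,0.4],"twist":0},{"jaw":0,"linear":[0,0,0],"twist":0},{"jaw":0,"linear":[0,0,0],"twist":0},{"jaw":0,"linear":[0,0,0],"twist":0},{"jaw":0,"linear":[0,0,0],"twist":0},{"jaw":0,"linear":[0,0,0],"twist":0},{"jaw":0,"linear":[0,0,0],"twist":0},{"jaw":0,"linear":[0,0,0],"twist":0}]'
```

```text
time: 9.03
position: [0.7253, 0.0719, 0.1248]
tool_rot: [0.707, 0.707, 0.001, 0.001]
ft_force: [-1.1, 0.4, 4.3]
grip_width: 0.0078
grip_force: 19.6
```

```bash
python3 -m pendant '[{"jaw":0,"linear":[0,0,-1],"twist":0},{"jaw":0,"linear":[0,0,-2],"twist":0},{"jaw":0,"linear":[0,0,-3],"twist":0},{"jaw":0,"linear":[0,0,-3],"twist":0},{"jaw":0,"linear":[0,0,-2],"twist":0},{"jaw":0,"linear":[0,0,0],"twist":0},{"jaw":0,"linear":[0,0,0],"twist":0}]' 25
python3 - <<'E'
from h import *
W=points(cam("side")); o=robot.get_obs()["position"]
d=np.hypot(W[...,0]-o[0]+.0585,W[...,1]-o[1]); s=(d<.075)&(d>.05)&(W[...,0]<o[0]-.03)&(W[...,2]>o[2]-.04)&(W[...,2]<o[2]+.03)
P=W[s]; 
for lo,hi in((-.13,-.1),(-.1,-.07),(-.07,-.03)):
    q=P[(P[:,0]-o[0]>lo)&(P[:,0]-o[0]<hi)]; print(lo,len(q),(np.percentile(q[:,2],97)-o[2]).round(4))
E
```

```text
time: 9.62
position: [0.7255, 0.0719, 0.2354]
tool_rot: [0.707, 0.707, 0.001, 0.001]
ft_force: [0.3, 0.2, -1.1]
grip_width: 0.0075
grip_force: 24.5
-0.13 135 -0.0018
-0.1 160 -0.0015
-0.07 216 -0.002
```

```bash
python3 -m pendant '[{"jaw":0,"linear":[1.5,-1.6,0],"twist":0},{"jaw":0,"linear":[2.5,-2.6,0],"twist":0},{"jaw":0,"linear":[2.7,-2.8,0],"twist":0},{"jaw":0,"linear":[2.7,-2.8,0],"twist":0},{"jaw":0,"linear":[2.7,-2.8,0],"twist":0},{"jaw":0,"linear":[2.7,-2.8,0],"twist":0},{"jaw":0,"linear":[2.7,-2.8,0],"twist":0},{"jaw":0,"linear":[2.7,-2.8,0],"twist":0},{"jaw":0,"linear":[1.8,-2,0],"twist":0},{"jaw":0,"linear":[1,-1,0],"twist":0},{"jaw":0,"linear":[0,0,0],"twist":0},{"jaw":0,"linear":[0,0,0],"twist":0}]'
python3 held.py
```

```text
time: 10.67
position: [0.4847, 0.3017, 0.2326]
tool_rot: [0.707, 0.708, -0.001, 0.0]
ft_force: [0.6, -0.0, -0.7]
grip_width: 0.0078
grip_force: 24.5
tcp [0.4847 0.3017 0.2326] held rim [428.  305.8  63.3 312. ] zrim 0.2273
```

```bash
python3 -m pendant '[{"jaw":0,"linear":[-0.2,0,2],"twist":0},{"jaw":0,"linear":[-0.2,-0.1,3],"twist":0},{"jaw":0,"linear":[0,0,3],"twist":0},{"jaw":0,"linear":[0,0,2.2],"twist":0},{"jaw":0,"linear":[0,0,1.5],"twist":0},{"jaw":0,"linear":[0,0,0.5],"twist":0},{"jaw":0,"linear":[0,0,0.3],"twist":0},{"jaw":0,"linear":[0,0,0.3],"twist":0},{"jaw":0,"linear":[0,0,0],"twist":0},{"jaw":0,"linear":[0,0,0],"twist":0}]'
python3 d.py
```

```text
time: 11.55
position: [0.4952, 0.298, 0.1099]
tool_rot: [0.708, 0.706, 0.009, 0.006]
ft_force: [7.2, -0.3, 15.5]
grip_width: 0.0085
grip_force: 26.2
pos [0.4952 0.298  0.1099] yang -0.13 zax [ 0.021  0.005 -1.   ] w 0.0085 F [ 7.2 -0.3 15.5]
```

```bash
python3 -m pendant '[{"jaw":0,"linear":[0,0,-2],"twist":0},{"jaw":0,"linear":[0,0,-4],"twist":0},{"jaw":0,"linear":[0,0,-4],"twist":0},{"jaw":0,"linear":[0,0,-2],"twist":0},{"jaw":0,"linear":[0,0,0],"twist":0},{"jaw":0,"linear":[0,0,0],"twist":0}]'
python3 held.py; python3 look.py side | grep st
python3 - <<'E'
from h import *
a=cam("top")["color"][230:390,90:310]; b=cam("side")["color"][120:280,150:370]
cv2.imwrite("pics/ab2.png",cv2.resize(np.vstack([a,b]),None,fx=1.8,fy=1.8))
E
```

```text
time: 12.05
position: [0.4861, 0.2968, 0.2267]
tool_rot: [0.708, 0.706, 0.002, 0.001]
ft_force: [0.2, -0.2, -1.1]
grip_width: 0.0077
grip_force: 25.4
tcp [0.4861 0.2968 0.2267] held rim [429.1 301.   63.4 296. ] zrim 0.2204
st1 [454.1 300.4  65.  202. ]
st2 None
st3 None
st4 None
```

View pics/ab2.png

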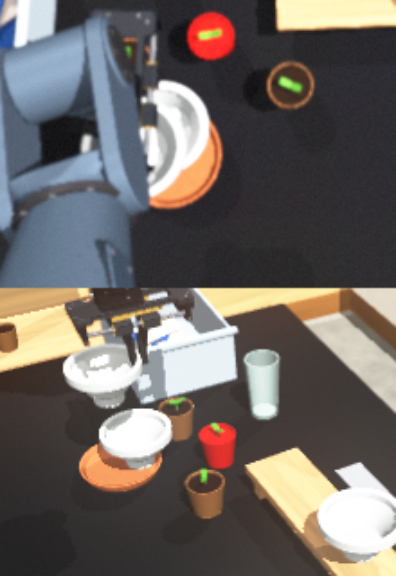

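The lower cover now sits about 3 cm towards the far side of the saucer (lower half, px (136,435)). It was either knocked or pushed there. I'll set the held cover on the bench and recentre the lower one.

```bash
python3 -m pendant '[{"jaw":0,"linear":[-2.5,0,0],"twist":0},{"jaw":0,"linear":[-4,0,0],"twist":0},{"jaw":0,"linear":[-4,0,0],"twist":0},{"jaw":0,"linear":[-4,0,0],"twist":0},{"jaw":0,"linear":[-4,0,0],"twist":0},{"jaw":0,"linear":[-4,0,0],"twist":0},{"jaw":0,"linear":[-4,0,0],"twist":0},{"jaw":0,"linear":[-2,0,1],"twist":0},{"jaw":0,"linear":[0,0,3],"twist":0},{"jaw":0,"linear":[0,0,4],"twist":0},{"jaw":0,"linear":[0,0,3],"twist":0},{"jaw":0,"linear":[0,0,2],"twist":0}]'
python3 -m pendant '[{"jaw":0,"linear":[0,0,1],"twist":0},{"jaw":0,"linear":[0,0,0.4],"twist":0},{"jaw":0,"linear":[0,0,0.3],"twist":0},{"jaw":0,"linear":[0,0,0],"twist":0}]'
```

```text
time: 13.25
position: [0.4815, 0.0128, 0.0919]
tool_rot: [0.707, 0.707, -0.002, -0.003]
ft_force: [-0.7, 0.2, -1.3]
grip_width: 0.0077
grip_force: 25.4
time: 13.58
position: [0.4842, 0.0129, 0.0786]
tool_rot: [0.707, 0.707, 0.0, 0.0]
ft_force: [1.0, -0.0, 0.3]
grip_width: 0.0075
grip_force: 25.4
```

```bash
python3 - <<'E'
from h import *
W=points(cam("top"))
for x in(.425,.44,.455): print(circ(W,x,.302,.076,.063,m=1.2))
print("sau",circ(W,.4249,.3023,.018,.074,tol=.004,m=1.1))
W=points(cam("side"))
print("side",circ(W,.45,.302,.076,.063,m=1.2),circ(W,.45,.302,.076,.063,m=1.2,tol=.003),"c",circ(W,.433,.01,.07,.063,m=1.2))
E
python3 d.py
```

```text
[468.9 245.6  12.4  25. ]
[471.7 299.1  61.2 173. ]
[471.7 299.1  61.2 249. ]
sau [473.1 277.4  40.2  23. ]
side [456.3 302.2  66.7 276. ] [456.3 302.2  66.7 207. ] c [429.2  14.2  67.2 416. ]
pos [0.4846 0.0129 0.0795] yang 0.03 zax [ 0.002 -0.    -1.   ] w 0.0075 F [ 0.5  0.3 -0.9]
```

```bash
python3 -m pendant '[{"jaw":0,"linear":[0,0,0.2],"twist":0},{"jaw":0,"linear":[0,0,0.2],"twist":0},{"jaw":0,"linear":[0,0,0.1],"twist":0},{"jaw":0,"linear":[0,0,0],"twist":0}]'
python3 d.py
```

```text
time: 14.02
position: [0.4858, 0.0126, 0.0748]
tool_rot: [0.707, 0.707, 0.001, 0.002]
ft_force: [1.6, 0.7, 7.9]
grip_width: 0.0075
grip_force: 25.5
pos [0.4858 0.0126 0.0748] yang -0.01 zax [ 0.005 -0.001 -1.   ] w 0.0075 F [1.6 0.7 7.9]
```

```bash
python3 -m pendant '[{"jaw":0.4,"linear":[0,0,0],"twist":0},{"jaw":0.4,"linear":[0,0,0],"twist":0},{"jaw":0.4,"linear":[0,0,0],"twist":0},{"jaw":0.4,"linear":[0,0,-2],"twist":0},{"jaw":0.4,"linear":[0,0,-4],"twist":0},{"jaw":0.4,"linear":[0,0,-4],"twist":0},{"jaw":0.4,"linear":[-4,0,-1],"twist":0},{"jaw":0.4,"linear":[-4,0,0],"twist":0},{"jaw":0.4,"linear":[-4,0,0],"twist":0},{"jaw":0.4,"linear":[-4,0,0],"twist":0}]'
cat > look2.py <<'E'
from h import *
W=points(cam("top")); S=points(cam("side"))
for n,x,y,z in(("c1b",.428,.013,.07),("c2",.678,-.117,.12),("c4",.439,-.255,.07),("st1",.455,.3,.076),("st2",.4249,.3023,.096),("st3",.4249,.3023,.116),("st4",.4249,.3023,.136)): print(n,circ(W,x,y,z,.063,m=1.3),circ(S,x,y,z,.063,m=1.2))
print("sau",circ(W,.4249,.3023,.018,.074,tol=.004,m=1.1))
E
python3 look2.py; python3 d.py
```

```text
time: 14.85
position: [0.4835, -0.1483, 0.1841]
tool_rot: [0.707, 0.708, 0.0, 0.0]
ft_force: [-0.0, 0.4, -0.7]
grip_width: 0.0346
grip_force: 0.0
c1b [428.9  17.6  63.9 556. ] [426.9  16.5  66.2 350. ]
c2 [ 678.  -117.1   63.7  580. ] [ 674.9 -118.9   64.6  469. ]
c4 [ 436.7 -259.5   62.3  274. ] [ 436.4 -256.8   65.   661. ]
st1 [460.  301.6  63.3 578. ] [458.8 301.2  66.1 306. ]
st2 None None
st3 None None
st4 None None
sau [424.  302.2  73.1 283. ]
pos [ 0.4851 -0.1531  0.1839] yang -0.33 zax [ 0.003 -0.004 -1.   ] w 0.0348 F [-0.4 -0.3 -0.1]
```

```bash
python3 -m pendant '[{"jaw":0.4,"linear":[4.1,0.3,0],"twist":0},{"jaw":0.4,"linear":[4.1,0.3,0],"twist":0},{"jaw":0.4,"linear":[4.1,0.3,0],"twist":0},{"jaw":0.4,"linear":[4.1,0.3,0],"twist":0},{"jaw":0.4,"linear":[4.1,0.3,0],"twist":0},{"jaw":0.4,"linear":[4.1,0.3,0],"twist":0},{"jaw":0.4,"linear":[4.1,0.3,0],"twist":0},{"jaw":0.4,"linear":[4.1,0.3,0],"twist":0},{"jaw":0.4,"linear":[4.1,0.3,0],"twist":0},{"jaw":0.4,"linear":[4.1,0.3,0],"twist":0},{"jaw":0.4,"linear":[4.1,0.4,0],"twist":0},{"jaw":0.4,"linear":[0,0,0],"twist":0}]'
python3 -m pendant '[{"jaw":0.4,"linear":[0,0,0],"twist":0}]'; python3 d.py .5185 .3018 .0785
```

```text
time: 15.95
position: [0.5171, 0.3116, 0.1834]
tool_rot: [0.705, 0.709, 0.002, -0.001]
ft_force: [0.2, -0.0, 0.0]
grip_width: 0.0351
grip_force: 0.0
time: 16.03
position: [0.5162, 0.3065, 0.1829]
tool_rot: [0.705, 0.709, -0.001, -0.0]
ft_force: [0.2, -0.4, 1.0]
grip_width: 0.0344
grip_force: 0.0
pos [0.5162 0.3065 0.1829] yang 0.3 zax [-0.001 -0.    -1.   ] w 0.0344 F [ 0.2 -0.4  1. ]
cm [-0.46  0.24 10.44]
```

```bash
python3 -m pendant '[{"jaw":0.4,"linear":[0,0.2,3],"twist":0},{"jaw":0.4,"linear":[0,0,3],"twist":0},{"jaw":0.4,"linear":[0,0,0],"twist":0},{"jaw":0.4,"linear":[0,0,0],"twist":0}]'; python3 d.py .5185 .3018 .0785;python3 d.py .5185 .3018 .0785
```

```text
time: 16.37
position: [0.5177, 0.3021, 0.122]
tool_rot: [0.707, 0.707, -0.003, -0.001]
ft_force: [-0.4, 1.0, -0.2]
grip_width: 0.035
grip_force: 0.0
pos [0.5177 0.3021 0.122 ] yang -0.06 zax [-0.006 -0.002 -1.   ] w 0.035 F [-0.4  1.  -0.2]
cm [-0.02  0.1   4.35]
pos [0.5177 0.3021 0.122 ] yang -0.06 zax [-0.006 -0.002 -1.   ] w 0.035 F [-0.4  1.  -0.2]
cm [-0.02  0.1   4.35]
```

```bash
python3 -m pendant '[{"jaw":0.4,"linear":[0,0.1,2.5],"twist":0},{"jaw":0.4,"linear":[0,0,1.4],"twist":0},{"jaw":0.4,"linear":[0,0,0.4],"twist":0},{"jaw":0,"linear":[0,0,0],"twist":0},{"jaw":0,"linear":[0,0,0],"twist":0},{"jaw":0,"linear":[0,0,0],"twist":0},{"jaw":0,"linear":[0,0,0],"twist":0},{"jaw":0,"linear":[0,0,0],"twist":0},{"jaw":0,"linear":[0,0,0],"twist":0},{"jaw":0,"linear":[0,0,0],"twist":0}]' 20
python3 -m pendant '[{"jaw":0,"linear":[0,0,-1],"twist":0},{"jaw":0,"linear":[0,-1,0],"twist":0},{"jaw":0,"linear":[0,-1.5,0],"twist":0},{"jaw":0,"linear":[0,-1,0],"twist":0},{"jaw":0,"linear":[0,0,0],"twist":0},{"jaw":0,"linear":[0,0,0],"twist":0}]'
python3 d.py
```

```text
time: 17.2
position: [0.5213, 0.304, 0.0813]
tool_rot: [0.707, 0.707, 0.001, 0.0]
ft_force: [0.3, -0.9, 1.9]
grip_width: 0.0092
grip_force: 19.5
time: 17.7
position: [0.485, 0.3041, 0.0906]
tool_rot: [0.707, 0.707, -0.0, -0.0]
ft_force: [0.2, -0.4, -0.8]
grip_width: 0.0087
grip_force: 19.4
pos [0.485  0.3041 0.0906] yang 0.06 zax [-0. -0. -1.] w 0.0087 F [ 0.2 -0.4 -0.8]
```

```bash
python3 -m pendant '[{"jaw":0,"linear":[0,-0.15,0.5],"twist":0},{"jaw":0,"linear":[0,0,0.3],"twist":0},{"jaw":0,"linear":[0,0,0.2],"twist":0},{"jaw":0,"linear":[0,0,0.2],"twist":0},{"jaw":0,"linear":[0,0,0],"twist":0},{"jaw":0,"linear":[0,0,0],"twist":0}]'
python3 d.py
```

```text
time: 18.2
position: [0.488, 0.3045, 0.0801]
tool_rot: [0.707, 0.707, 0.003, 0.002]
ft_force: [2.5, -0.8, 7.5]
grip_width: 0.009
grip_force: 20.2
pos [0.488  0.3045 0.0801] yang 0.0 zax [ 0.007  0.002 -1.   ] w 0.009 F [ 2.5 -0.8  7.5]
```

```bash
python3 -m pendant '[{"jaw":0.4,"linear":[0,0,-0.1],"twist":0},{"jaw":0.4,"linear":[0,0,0],"twist":0},{"jaw":0.4,"linear":[0,0,0],"twist":0},{"jaw":0.4,"linear":[0,0,-2],"twist":0},{"jaw":0.4,"linear":[0,0,-4],"twist":0},{"jaw":0.4,"linear":[0,0,-4],"twist":0},{"jaw":0.4,"linear":[-4.1,0,0],"twist":0},{"jaw":0.4,"linear":[-4.1,0,0],"twist":0},{"jaw":0.4,"linear":[-4.1,0,0],"twist":0},{"jaw":0.4,"linear":[-4.1,0,0],"twist":0},{"jaw":0.4,"linear":[-4.1,0,0],"twist":0},{"jaw":0.4,"linear":[-4.1,0,0],"twist":0}]'
python3 -m pendant '[{"jaw":0.4,"linear":[-4.0,0,0],"twist":0},{"jaw":0.4,"linear":[0,0,0],"twist":0},{"jaw":0.4,"linear":[0,0,0],"twist":0},{"jaw":0.4,"linear":[0,0,0],"twist":0}]'
python3 look2.py;python3 d.py .487 .0172 .0725
```

```text
time: 19.2
position: [0.4834, 0.0564, 0.1791]
tool_rot: [0.707, 0.707, -0.0, -0.001]
ft_force: [1.3, -0.4, 0.2]
grip_width: 0.0348
grip_force: 0.0
time: 19.53
position: [0.4838, 0.0181, 0.1791]
tool_rot: [0.707, 0.707, -0.0, -0.001]
ft_force: [0.1, 1.0, 0.0]
grip_width: 0.0349
grip_force: 0.0
c1b [428.   18.2  63.4 156. ] [426.9  15.8  65.6 439. ]
c2 [ 677.9 -116.7   63.5  568. ] [ 675.1 -119.3   65.3  471. ]
c4 [ 439.5 -255.4   63.8  572. ] [ 435.9 -257.    64.7  662. ]
st1 [426.6 305.6  63.3 466. ] [427.  304.7  65.5  95. ]
st2 None None
st3 None None
st4 None None
sau [424.1 302.   73.3 243. ]
pos [0.4838 0.0192 0.1793] yang 0.11 zax [-0.001  0.001 -1.   ] w 0.0351 F [-0.2 -0.  -0.1]
cm [-0.21  0.33 10.67]
```

```bash
python3 -m pendant '[{"jaw":0.4,"linear":[-0.1,0.3,3],"twist":0},{"jaw":0.4,"linear":[0,0,3],"twist":0},{"jaw":0.4,"linear":[0,0,3],"twist":0},{"jaw":0.4,"linear":[0,0,1.2],"twist":0},{"jaw":0.4,"linear":[0,0,0.4],"twist":0},{"jaw":0.4,"linear":[0,0,0],"twist":0},{"jaw":0,"linear":[0,0,0],"twist":0},{"jaw":0,"linear":[0,0,0],"twist":0},{"jaw":0,"linear":[0,0,0],"twist":0},{"jaw":0,"linear":[0,0,0],"twist":0},{"jaw":0,"linear":[0,0,0],"twist":0},{"jaw":0,"linear":[0,0,0],"twist":0}]'
python3 -m pendant '[{"jaw":0,"linear":[0,0,0],"twist":0},{"jaw":0,"linear":[0,0,-1],"twist":0},{"jaw":0,"linear":[0,0,-3],"twist":0},{"jaw":0,"linear":[0,0,-4],"twist":0},{"jaw":0,"linear":[0,0,-4],"twist":0},{"jaw":0,"linear":[1.5,0,-2],"twist":0},{"jaw":0,"linear":[4,0,-1],"twist":0},{"jaw":0,"linear":[4,0,0],"twist":0},{"jaw":0,"linear":[4,0,0],"twist":0},{"jaw":0,"linear":[4,0,0],"twist":0},{"jaw":0,"linear":[4,0,0],"twist":0},{"jaw":0,"linear":[4,0,0],"twist":0}]'
python3 -m pendant '[{"jaw":0,"linear":[3,0,0],"twist":0},{"jaw":0,"linear":[0,0,0],"twist":0},{"jaw":0,"linear":[0,0,0],"twist":0},{"jaw":0,"linear":[0,0,0],"twist":0}]'
python3 held.py; python3 look2.py | grep st
```

```text
time: 20.63
position: [0.4876, 0.0168, 0.0742]
tool_rot: [0.707, 0.707, 0.0, 0.0]
ft_force: [-0.8, 0.0, 2.4]
grip_width: 0.0079
grip_force: 20.0
time: 21.63
position: [0.4865, 0.2737, 0.2242]
tool_rot: [0.707, 0.707, -0.0, 0.0]
ft_force: [1.6, -1.1, -0.2]
grip_width: 0.0078
grip_force: 20.0
time: 21.97
position: [0.4866, 0.3013, 0.2235]
tool_rot: [0.707, 0.707, -0.001, 0.0]
ft_force: [0.9, 0.1, -0.7]
grip_width: 0.0074
grip_force: 20.0
tcp [0.4866 0.3013 0.2235] held rim [429.8 300.5  62.8 318. ] zrim 0.2188
st1 [429.1 289.8  55.6 210. ] [427.3 303.6  65.9 200. ]
st2 None None
st3 None None
st4 None None
```

```bash
python3 -m pendant '[{"jaw":0,"linear":[0.3,-0.25,2],"twist":0},{"jaw":0,"linear":[0,0,3],"twist":0},{"jaw":0,"linear":[0,0,3],"twist":0},{"jaw":0,"linear":[0,0,2],"twist":0},{"jaw":0,"linear":[0,0,1],"twist":0},{"jaw":0,"linear":[0,0,0.5],"twist":0},{"jaw":0,"linear":[0,0,0],"twist":0},{"jaw":0,"linear":[0,0,0],"twist":0}]'
python3 d.py; python3 look2.py | grep st
```

```text
time: 22.78
position: [0.4857, 0.3048, 0.1094]
tool_rot: [0.707, 0.707, 0.001, 0.0]
ft_force: [-1.0, 0.5, 0.4]
grip_width: 0.0076
grip_force: 20.0
pos [0.4857 0.3048 0.1094] yang -0.02 zax [ 0.002  0.001 -1.   ] w 0.0076 F [-1.   0.5  0.4]
st1 [426.4 272.6  47.2 156. ] [423.  300.   62.5 228. ]
st2 [427.3 287.8  60.5 130. ] [430.5 302.2  67.7 267. ]
st3 None [483.9 300.4  16.   28. ]
st4 None [483.1 300.   17.9  33. ]
```

```bash
python3 -m pendant '[{"jaw":0,"linear":[0,0,0.3],"twist":0},{"jaw":0,"linear":[0,0,0.3],"twist":0},{"jaw":0,"linear":[0,0,0.2],"twist":0},{"jaw":0,"linear":[0,0,0],"twist":0},{"jaw":0,"linear":[0,0,0],"twist":0}]'
python3 d.py
```

```text
time: 23.3
position: [0.4847, 0.305, 0.1006]
tool_rot: [0.707, 0.707, 0.0, -0.0]
ft_force: [0.9, -0.1, -0.3]
grip_width: 0.0078
grip_force: 20.0
pos [0.4847 0.305  0.1006] yang 0.02 zax [ 0.  0. -1.] w 0.0078 F [ 0.9 -0.1 -0.3]
```

```bash
python3 -m pendant '[{"jaw":0,"linear":[0,0,0.15],"twist":0},{"jaw":0,"linear":[0,0,0.15],"twist":0},{"jaw":0,"linear":[0,0,0],"twist":0},{"jaw":0,"linear":[0,0,0],"twist":0}]'
python3 d.py
```

```text
time: 23.63
position: [0.4867, 0.3053, 0.0992]
tool_rot: [0.707, 0.707, 0.002, 0.001]
ft_force: [0.3, -0.8, 9.0]
grip_width: 0.0079
grip_force: 20.2
pos [0.4867 0.3053 0.0992] yang 0.03 zax [ 0.004  0.001 -1.   ] w 0.0079 F [ 0.3 -0.8  9. ]
```

```bash
python3 -m pendant '[{"jaw":0.4,"linear":[0,0,-0.1],"twist":0},{"jaw":0.4,"linear":[0,0,0],"twist":0},{"jaw":0.4,"linear":[0,0,0],"twist":0},{"jaw":0.4,"linear":[0,0,-1.5],"twist":0},{"jaw":0.4,"linear":[0,0,-4],"twist":0},{"jaw":0.4,"linear":[0,0,-4],"twist":0},{"jaw":0.4,"linear":[-4,0.1,0],"twist":0},{"jaw":0.4,"linear":[-4,0.1,0],"twist":0},{"jaw":0.4,"linear":[-4,0.1,0],"twist":0},{"jaw":0.4,"linear":[-4,0.1,0],"twist":0},{"jaw":0.4,"linear":[-4,0.1,0],"twist":0},{"jaw":0.4,"linear":[-4,0.1,0],"twist":0}]'
python3 -m pendant '[{"jaw":0.4,"linear":[-4,0.1,0],"twist":0},{"jaw":0.4,"linear":[-4,0.1,0],"twist":0},{"jaw":0.4,"linear":[-4,0.1,0],"twist":0},{"jaw":0.4,"linear":[-4,0.1,0],"twist":0},{"jaw":0.4,"linear":[-4,0.1,0],"twist":0},{"jaw":0.4,"linear":[-4,0.1,0],"twist":0},{"jaw":0.4,"linear":[-4,0,0],"twist":0},{"jaw":0.4,"linear":[-4,0,0],"twist":0},{"jaw":0.4,"linear":[0,0,0],"twist":0},{"jaw":0.4,"linear":[0,0,0],"twist":0},{"jaw":0.4,"linear":[0,0,0],"twist":0},{"jaw":0.4,"linear":[0,0,0],"twist":0}]'
python3 look2.py;python3 d.py .498 -.2555 .0725
```

```text
time: 24.63
position: [0.4898, 0.0634, 0.1932]
tool_rot: [0.707, 0.707, -0.0, -0.001]
ft_force: [0.7, -0.3, 0.5]
grip_width: 0.0349
grip_force: 0.0
time: 25.63
position: [0.4962, -0.2533, 0.193]
tool_rot: [0.707, 0.708, 0.0, -0.001]
ft_force: [-0.2, 1.1, -0.4]
grip_width: 0.0344
grip_force: 0.0
c1b None None
c2 [ 678.4 -115.3   63.9  575. ] [ 677.3 -119.    66.   274. ]
c4 None [ 436.6 -256.7   64.6  663. ]
st1 [428.4 299.8  59.4 467. ] [426.3 300.   61.7 225. ]
st2 [428.  305.   63.2 598. ] [424.6 304.1  66.1 326. ]
st3 None None
st4 None None
sau [423.8 302.1  72.8 200. ]
pos [ 0.4967 -0.2533  0.1934] yang 0.13 zax [-0.001  0.001 -1.   ] w 0.0346 F [-0.2  0.2 -0. ]
cm [-0.23  0.14 12.09]
```

```bash
python3 -m pendant '[{"jaw":0.4,"linear":[-0.2,0.15,3.5],"twist":0},{"jaw":0.4,"linear":[0,0,3.5],"twist":0},{"jaw":0.4,"linear":[0,0,3],"twist":0},{"jaw":0.4,"linear":[0,0,1.5],"twist":0},{"jaw":0.4,"linear":[0,0,0.5],"twist":0},{"jaw":0.4,"linear":[0,0,0],"twist":0},{"jaw":0,"linear":[0,0,0],"twist":0},{"jaw":0,"linear":[0,0,0],"twist":0},{"jaw":0,"linear":[0,0,0],"twist":0},{"jaw":0,"linear":[0,0,0],"twist":0},{"jaw":0,"linear":[0,0,0],"twist":0},{"jaw":0,"linear":[0,0,0],"twist":0}]'
python3 -m pendant '[{"jaw":0,"linear":[0,0,0],"twist":0},{"jaw":0,"linear":[0,0,-1],"twist":0},{"jaw":0,"linear":[0,0,-3],"twist":0},{"jaw":0,"linear":[0,0,-4],"twist":0},{"jaw":0,"linear":[0,0,-4],"twist":0},{"jaw":0,"linear":[1.5,0,-3],"twist":0},{"jaw":0,"linear":[4,0,-1],"twist":0},{"jaw":0,"linear":[4,0,0],"twist":0},{"jaw":0,"linear":[4,0,0],"twist":0},{"jaw":0,"linear":[4,0,0],"twist":0},{"jaw":0,"linear":[4,-0.1,0],"twist":0},{"jaw":0,"linear":[4,-0.1,0],"twist":0}]'
python3 -m pendant '[{"jaw":0,"linear":[4,-0.1,0],"twist":0},{"jaw":0,"linear":[4,-0.1,0],"twist":0},{"jaw":0,"linear":[4,-0.1,0],"twist":0},{"jaw":0,"linear":[4,-0.1,0],"twist":0},{"jaw":0,"linear":[4,-0.1,0],"twist":0},{"jaw":0,"linear":[4,-0.1,0],"twist":0},{"jaw":0,"linear":[4,-0.1,0],"twist":0},{"jaw":0,"linear":[2.2,-0.2,0],"twist":0},{"jaw":0,"linear":[0,0,0],"twist":0},{"jaw":0,"linear":[0,0,0],"twist":0},{"jaw":0,"linear":[0,0,0],"twist":0},{"jaw":0,"linear":[0,0,0],"twist":0}]'
python3 held.py; python3 look2.py side| grep st
```

```text
time: 26.73
position: [0.4987, -0.2574, 0.0744]
tool_rot: [0.707, 0.707, 0.0, 0.001]
ft_force: [0.5, 0.5, 3.2]
grip_width: 0.0076
grip_force: 20.0
time: 27.73
position: [0.4957, -0.0003, 0.2341]
tool_rot: [0.707, 0.707, 0.0, 0.0]
ft_force: [0.3, -0.4, -1.1]
grip_width: 0.0079
grip_force: 20.0
time: 28.73
position: [0.4872, 0.2987, 0.2336]
tool_rot: [0.707, 0.707, -0.0, 0.0]
ft_force: [-0.3, -0.4, -0.8]
grip_width: 0.0078
grip_force: 20.0
tcp [0.4872 0.2987 0.2336] held rim [430.  298.1  62.6 322. ] zrim 0.2281
st1 [419.6 273.9  47.5 119. ] [427.2 299.6  62.  219. ]
st2 [426.1 296.1  60.6 245. ] [425.2 305.5  66.2 324. ]
st3 None None
st4 None None
```

```bash
python3 -m pendant '[{"jaw":0,"linear":[0.55,-0.15,2],"twist":0},{"jaw":0,"linear":[0,0,3],"twist":0},{"jaw":0,"linear":[0,0,3],"twist":0},{"jaw":0,"linear":[0,0,1.7],"twist":0},{"jaw":0,"linear":[0,0,0.5],"twist":0},{"jaw":0,"linear":[0,0,0.3],"twist":0},{"jaw":0,"linear":[0,0,0],"twist":0},{"jaw":0,"linear":[0,0,0],"twist":0}]'
python3 -m pendant '[{"jaw":0,"linear":[0,0,0.25],"twist":0},{"jaw":0,"linear":[0,0,0.25],"twist":0},{"jaw":0,"linear":[0,0,0.2],"twist":0},{"jaw":0,"linear":[0,0,0],"twist":0},{"jaw":0,"linear":[0,0,0],"twist":0}]'
python3 d.py
```

```text
time: 29.55
position: [0.4869, 0.3055, 0.1297]
tool_rot: [0.707, 0.707, 0.001, 0.001]
ft_force: [0.0, 0.6, -0.5]
grip_width: 0.0074
grip_force: 20.0
time: 29.97
position: [0.4857, 0.3054, 0.1216]
tool_rot: [0.707, 0.707, 0.0, 0.0]
ft_force: [0.1, -0.7, -0.1]
grip_width: 0.0077
grip_force: 20.0
pos [0.4857 0.3054 0.1216] yang 0.02 zax [ 0.  0. -1.] w 0.0077 F [ 0.1 -0.7 -0.1]
```

```bash
python3 -m pendant '[{"jaw":0,"linear":[0,0,0.15],"twist":0},{"jaw":0,"linear":[0,0,0.1],"twist":0},{"jaw":0,"linear":[0,0,0],"twist":0},{"jaw":0,"linear":[0,0,0],"twist":0}]'
python3 d.py
```

```text
time: 30.3
position: [0.4869, 0.3057, 0.1201]
tool_rot: [0.707, 0.707, 0.001, 0.001]
ft_force: [0.6, -1.0, 5.2]
grip_width: 0.0075
grip_force: 20.1
pos [0.4869 0.3057 0.1201] yang 0.02 zax [ 0.003  0.001 -1.   ] w 0.0075 F [ 0.6 -1.   5.2]
```

```bash
python3 -m pendant '[{"jaw":0.4,"linear":[0,0,-0.1],"twist":0},{"jaw":0.4,"linear":[0,0,0],"twist":0},{"jaw":0.4,"linear":[0,0,0],"twist":0},{"jaw":0.4,"linear":[0,0,-1.5],"twist":0},{"jaw":0.4,"linear":[0,0,-4],"twist":0},{"jaw":0.4,"linear":[0,0,-4],"twist":0},{"jaw":0.4,"linear":[-3.5,2.08,0],"twist":0},{"jaw":0.4,"linear":[-3.5,2.08,0],"twist":0},{"jaw":0.4,"linear":[-3.5,2.08,0],"twist":0},{"jaw":0.4,"linear":[-3.5,2.08,0],"twist":0},{"jaw":0.4,"linear":[-3.5,2.08,0],"twist":0},{"jaw":0.4,"linear":[-3.5,2.08,0],"twist":0}]'
python3 -m pendant '[{"jaw":0.4,"linear":[-3.5,2.08,0],"twist":0},{"jaw":0.4,"linear":[-3.5,2.08,0],"twist":0},{"jaw":0.4,"linear":[-3.5,2.08,0],"twist":0},{"jaw":0.4,"linear":[-3.5,2.08,0],"twist":0},{"jaw":0.4,"linear":[-3.5,2.08,0],"twist":0},{"jaw":0.4,"linear":[-3.5,2.08,0],"twist":0},{"jaw":0.4,"linear":[0,0,0],"twist":0},{"jaw":0.4,"linear":[0,0,0],"twist":0},{"jaw":0.4,"linear":[0,0,0],"twist":0},{"jaw":0.4,"linear":[0,0,0],"twist":0}]'
python3 look2.py;python3 d.py .7365 -.1165 .1225
```

```text
time: 31.3
position: [0.6109, 0.0938, 0.2147]
tool_rot: [0.707, 0.707, -0.0, -0.0]
ft_force: [-0.1, 0.6, -0.3]
grip_width: 0.0347
grip_force: 0.0
time: 32.13
position: [0.7345, -0.1129, 0.2145]
tool_rot: [0.707, 0.708, -0.0, -0.001]
ft_force: [-0.7, -0.5, -1.4]
grip_width: 0.0347
grip_force: 0.0
c1b None None
c2 [ 658.9 -159.9   39.6  108. ] [ 674.5 -116.5   66.   468. ]
c4 None None
st1 [428.6 311.4  38.  149. ] [430.4 291.   55.4 179. ]
st2 [429.3 307.8  53.1 293. ] [423.7 299.4  63.4 329. ]
st3 [429.4 307.4  62.5 347. ] [425.2 304.8  66.9 326. ]
st4 None None
sau [360.6 331.9  10.4  15. ]
pos [ 0.7348 -0.1126  0.2151] yang 0.13 zax [-0.001  0.001 -1.   ] w 0.0347 F [ 0.8  0.4 -0.1]
cm [-0.39  0.18  9.26]
```

```bash
python3 -m pendant '[{"jaw":0.4,"linear":[-0.4,0.2,3],"twist":0},{"jaw":0.4,"linear":[0,0,3],"twist":0},{"jaw":0.4,"linear":[0,0,2],"twist":0},{"jaw":0.4,"linear":[0,0,0.9],"twist":0},{"jaw":0.4,"linear":[0,0,0.4],"twist":0},{"jaw":0.4,"linear":[0,0,0],"twist":0},{"jaw":0,"linear":[0,0,0],"twist":0},{"jaw":0,"linear":[0,0,0],"twist":0},{"jaw":0,"linear":[0,0,0],"twist":0},{"jaw":0,"linear":[0,0,0],"twist":0},{"jaw":0,"linear":[0,0,0],"twist":0},{"jaw":0,"linear":[0,0,0],"twist":0}]'
python3 -m pendant '[{"jaw":0,"linear":[0,0,0],"twist":0},{"jaw":0,"linear":[0,0,-1],"twist":0},{"jaw":0,"linear":[0,0,-3],"twist":0},{"jaw":0,"linear":[0,0,-4],"twist":0},{"jaw":0,"linear":[0,0,-4],"twist":0},{"jaw":0,"linear":[1,-1,-2],"twist":0},{"jaw":0,"linear":[3.3,-2,0],"twist":0},{"jaw":0,"linear":[3.5,-2.1,0],"twist":0},{"jaw":0,"linear":[3.5,-2.1,0],"twist":0},{"jaw":0,"linear":[3.5,-2.1,0],"twist":0},{"jaw":0,"linear":[3.5,-2.1,0],"twist":0},{"jaw":0,"linear":[3.5,-2.1,0],"twist":0}]'
python3 -m pendant '[{"jaw":0,"linear":[3.5,-2.1,0],"twist":0},{"jaw":0,"linear":[3.5,-2.1,0],"twist":0},{"jaw":0,"linear":[3.5,-2.1,0],"twist":0},{"jaw":0,"linear":[3.5,-2.1,0],"twist":0},{"jaw":0,"linear":[3.5,-2.1,0],"twist":0},{"jaw":0,"linear":[3.5,-2,0],"twist":0},{"jaw":0,"linear":[2,-1,0],"twist":0},{"jaw":0,"linear":[0,0,0],"twist":0},{"jaw":0,"linear":[0,0,0],"twist":0},{"jaw":0,"linear":[0,0,0],"twist":0}]'
python3 held.py; python3 look2.py | grep st; python3 d.py
```

```text
time: 33.23
position: [0.7378, -0.1188, 0.1229]
tool_rot: [0.707, 0.707, 0.0, 0.001]
ft_force: [-0.0, 0.2, 1.6]
grip_width: 0.0093
grip_force: 19.2
time: 34.23
position: [0.601, 0.1008, 0.2626]
tool_rot: [0.707, 0.707, 0.0, 0.0]
ft_force: [0.6, 0.9, -0.5]
grip_width: 0.0093
grip_force: 19.1
time: 35.07
position: [0.4676, 0.3291, 0.2623]
tool_rot: [0.707, 0.707, 0.0, 0.0]
ft_force: [-0.1, -0.6, -0.9]
grip_width: 0.0093
grip_force: 19.3
tcp [0.4676 0.3291 0.2623] held rim [410.9 328.5  63.2 343. ] zrim 0.2585
st1 [428.2 283.5  50.2 158. ] [429.4 294.7  55.5 163. ]
st2 [426.3 297.3  59.7 286. ] [424.4 300.7  63.8 312. ]
st3 [429.3 304.6  62.8 370. ] [424.3 306.1  66.9 325. ]
st4 None None
pos [0.4682 0.3282 0.2621] yang -0.1 zax [ 0. -0. -1.] w 0.0093 F [-0.1 -0.6 -2.1]
```

```bash
python3 -m pendant '[{"jaw":0,"linear":[-1.3,1,0],"twist":0},{"jaw":0,"linear":[-1,0.75,1],"twist":0},{"jaw":0,"linear":[0,0,2],"twist":0},{"jaw":0,"linear":[0,0,3],"twist":0},{"jaw":0,"linear":[0,0,3],"twist":0},{"jaw":0,"linear":[0,0,1.6],"twist":0},{"jaw":0,"linear":[0,0,0.7],"twist":0},{"jaw":0,"linear":[0,0,0.3],"twist":0},{"jaw":0,"linear":[0,0,0],"twist":0},{"jaw":0,"linear":[0,0,0],"twist":0}]'
python3 d.py .4862 .3055 .1385
```

```text
time: 36.05
position: [0.4859, 0.3064, 0.1469]
tool_rot: [0.707, 0.707, 0.001, 0.0]
ft_force: [0.4, 1.1, -0.0]
grip_width: 0.0091
grip_force: 19.3
pos [0.4859 0.3064 0.1469] yang -0.02 zax [ 0.002  0.001 -1.   ] w 0.0091 F [ 0.4  1.1 -0. ]
cm [-0.09  0.03  0.84]
```

```bash
python3 -m pendant '[{"jaw":0,"linear":[0,0,0.25],"twist":0},{"jaw":0,"linear":[0,0,0.25],"twist":0},{"jaw":0,"linear":[0,0,0.2],"twist":0},{"jaw":0,"linear":[0,0,0.15],"twist":0},{"jaw":0,"linear":[0,0,0],"twist":0},{"jaw":0,"linear":[0,0,0],"twist":0}]'
python3 d.py
```

```text
time: 36.55
position: [0.4865, 0.3069, 0.1388]
tool_rot: [0.707, 0.707, 0.002, 0.001]
ft_force: [0.6, -0.3, 4.6]
grip_width: 0.0092
grip_force: 19.4
pos [0.4865 0.3069 0.1388] yang 0.03 zax [ 0.004  0.001 -1.   ] w 0.0092 F [ 0.6 -0.3  4.6]
```

```bash
python3 -m pendant '[{"jaw":0.4,"linear":[0,0,-0.1],"twist":0},{"jaw":0.4,"linear":[0,0,0],"twist":0},{"jaw":0.4,"linear":[0,0,0],"twist":0},{"jaw":0.4,"linear":[0,0,-1.5],"twist":0},{"jaw":0.4,"linear":[0,0,-4],"twist":0},{"jaw":0.4,"linear":[0,0,-4],"twist":0},{"jaw":0.4,"linear":[-4.1,0.3,0],"twist":0},{"jaw":1,"linear":[-4.1,0.3,0],"twist":0},{"jaw":1,"linear":[-4.1,0.3,0],"twist":0},{"jaw":1,"linear":[-4.1,0.3,0],"twist":0},{"jaw":1,"linear":[-4.1,0.3,0],"twist":0},{"jaw":1,"linear":[-4.1,0.3,0],"twist":0}]'
python3 -m pendant '[{"jaw":1,"linear":[-4.1,0.3,0],"twist":0},{"jaw":1,"linear":[-4.1,0.3,0],"twist":0},{"jaw":1,"linear":[-4.1,0.3,0],"twist":0},{"jaw":1,"linear":[-4.1,0.3,0],"twist":0},{"jaw":1,"linear":[-4.1,0.3,0],"twist":0},{"jaw":1,"linear":[-2,0.3,0],"twist":0},{"jaw":1,"linear":[0,0,0],"twist":0},{"jaw":1,"linear":[0,0,0],"twist":0},{"jaw":1,"linear":[0,0,0],"twist":0}]'
cat > look3.py <<'E'
from h import *
ct=cam("top"); W=points(ct); S=points(cam("side"))
for n,x,y,z,r in(("st4",.428,.305,.136,.063),("p1",.554,.357,.06,.032),("p2",.525,.13,.06,.032),("p3",.522,-.163,.06,.032),("p4",.552,-.392,.06,.032)): print(n,circ(W,x,y,z,r),circ(S,x,y,z,r))
m=((abs(W[...,2]-.05)<.008)&(abs(W[...,0]-.65)<.1)&(abs(W[...,1]+.02)<.22)).astype(np.uint8)
k=max(cv2.findContours(m,cv2.RETR_EXTERNAL,cv2.CHAIN_APPROX_NONE)[0],key=cv2.contourArea)[:,0]
P=W[k[:,1],k[:,0],:2].astype(np.float32)*1000; R=cv2.minAreaRect(P); print(R,cv2.boxPoints(R).round(1).tolist())
cv2.imwrite("pics/top_l.png",ct["color"])
E
python3 look3.py; python3 d.py .522 -.163 .05
```

```text
time: 37.55
position: [0.5016, 0.0589, 0.233]
tool_rot: [0.707, 0.707, -0.001, -0.001]
ft_force: [0.7, -1.0, -0.5]
grip_width: 0.0605
grip_force: 0.0
time: 38.3
position: [0.5199, -0.1633, 0.2328]
tool_rot: [0.707, 0.707, -0.0, -0.002]
ft_force: [0.2, -0.3, 0.2]
grip_width: 0.0867
grip_force: 0.0
st4 [426.7 307.5  63.3 645. ] [419.1 306.7  67.9 327. ]
p1 [554.2 356.7  33.4 310. ] [546.  356.8  36.5 128. ]
p2 [524.9 130.   31.9 301. ] [508.4 126.8  28.8  62. ]
p3 [ 523.7 -149.7   25.3   80. ] [ 517.9 -164.1   34.3  262. ]
p4 [ 552.  -392.1   33.2  311. ] [ 547.3 -392.7   32.2  319. ]
((666.0423583984375, -25.445114135742188), (101.95744323730469, 359.6522216796875), 3.4543116092681885) [[604.2999877929688, 151.0], [626.0, -208.0], [727.7999877929688, -201.89999389648438], [706.0999755859375, 157.10000610351562]]
pos [ 0.5202 -0.1627  0.2332] yang 0.11 zax [-0.002  0.001 -1.   ] w 0.0871 F [ 0.6  0.  -0.4]
cm [-0.05  0.21 18.32]
```

View pics/top_l.png

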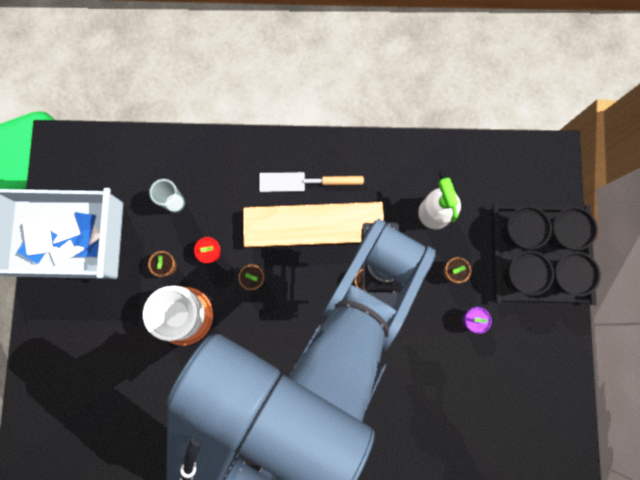

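The shelf is cleared and its corners fit cleanly. The stack at px (172,314) is nested four high on the saucer. The pots are next, starting with p3, which is right under the gripper.

```bash
python3 -m pendant '[{"jaw":1,"linear":[0,0.15,4],"twist":0},{"jaw":1,"linear":[0,0,4],"twist":0},{"jaw":1,"linear":[0,0,4],"twist":0},{"jaw":1,"linear":[0,0,3.5],"twist":0},{"jaw":1,"linear":[0,0,2],"twist":0},{"jaw":1,"linear":[0,0,1],"twist":0},{"jaw":1,"linear":[0,0,0],"twist":0},{"jaw":0.4,"linear":[0,0,0],"twist":0},{"jaw":0.4,"linear":[0,0,0],"twist":0},{"jaw":0.4,"linear":[0,0,0],"twist":0},{"jaw":0.4,"linear":[0,0,0],"twist":0},{"jaw":0.4,"linear":[0,0,0],"twist":0}]' 20
python3 -m pendant '[{"jaw":0.4,"linear":[0,0,0],"twist":0},{"jaw":0.4,"linear":[0,0,-1],"twist":0},{"jaw":0.4,"linear":[0,0,-3],"twist":0},{"jaw":0.4,"linear":[0,0,-4],"twist":0},{"jaw":0.4,"linear":[0,0,-2],"twist":0},{"jaw":0.4,"linear":[0,0,0],"twist":0},{"jaw":0.4,"linear":[0,0,0],"twist":0}]'
python3 d.py .6686 -.0683 .15
```

```text
time: 39.4
position: [0.5224, -0.1646, 0.0497]
tool_rot: [0.707, 0.707, -0.0, 0.0]
ft_force: [-2.4, 0.5, 3.4]
grip_width: 0.0614
grip_force: 17.8
time: 39.98
position: [0.5233, -0.165, 0.1501]
tool_rot: [0.707, 0.707, 0.001, 0.002]
ft_force: [-0.1, 0.6, -3.0]
grip_width: 0.0614
grip_force: 19.9
pos [ 0.5233 -0.165   0.1501] yang 0.01 zax [ 0.003 -0.002 -1.   ] w 0.0614 F [-0.1  0.6 -3. ]
cm [ 9.67 14.53  0.05]
```

```bash
python3 -m pendant '[{"jaw":0.4,"linear":[1.2,1.8,0],"twist":0},{"jaw":0.4,"linear":[2.1,3.2,0],"twist":0},{"jaw":0.4,"linear":[2.1,3.2,0],"twist":0},{"jaw":0.4,"linear":[2.1,3.2,0],"twist":0},{"jaw":0.4,"linear":[1.5,2.1,0],"twist":0},{"jaw":0.4,"linear":[0.6,1,0],"twist":0},{"jaw":0.4,"linear":[0,0,0],"twist":0},{"jaw":0.4,"linear":[0,0,0],"twist":0},{"jaw":0.4,"linear":[0,0,0],"twist":0}]'
python3 d.py .6686 -.0683 .0997
```

```text
time: 40.73
position: [0.6654, -0.0688, 0.1467]
tool_rot: [0.707, 0.707, -0.001, -0.002]
ft_force: [-0.1, 0.3, -1.4]
grip_width: 0.0615
grip_force: 19.9
pos [ 0.6654 -0.0688  0.1467] yang -0.01 zax [-0.005  0.001 -1.   ] w 0.0615 F [-0.1  0.3 -1.4]
cm [0.04 0.35 4.7 ]
```

```bash
python3 -m pendant '[{"jaw":0.4,"linear":[0,0.3,2],"twist":0},{"jaw":0.4,"linear":[0,0,1.5],"twist":0},{"jaw":0.4,"linear":[0,0,0.6],"twist":0},{"jaw":0.4,"linear":[0,0,0.3],"twist":0},{"jaw":0.4,"linear":[0,0,0.2],"twist":0},{"jaw":0.4,"linear":[0,0,0],"twist":0},{"jaw":0.4,"linear":[0,0,0],"twist":0}]'
python3 d.py
```

```text
time: 41.32
position: [0.6707, -0.0689, 0.1033]
tool_rot: [0.707, 0.707, 0.0, 0.001]
ft_force: [0.7, 0.2, -1.6]
grip_width: 0.0611
grip_force: 19.9
pos [ 0.6707 -0.0689  0.1033] yang -0.01 zax [ 0.001 -0.    -1.   ] w 0.0611 F [ 0.7  0.2 -1.6]
```

```bash
python3 -m pendant '[{"jaw":0.4,"linear":[0,-0.15,0.2],"twist":0},{"jaw":0.4,"linear":[0,0,0.15],"twist":0},{"jaw":0.4,"linear":[0,0,0],"twist":0},{"jaw":0.4,"linear":[0,0,0],"twist":0}]'
python3 d.py
```

```text
time: 41.65
position: [0.6691, -0.0686, 0.0998]
tool_rot: [0.707, 0.707, 0.0, 0.0]
ft_force: [-1.3, -0.6, 1.7]
grip_width: 0.061
grip_force: 19.8
pos [ 0.6691 -0.0686  0.0998] yang 0.03 zax [ 0.001 -0.    -1.   ] w 0.061 F [-1.3 -0.6  1.7]
```

```bash
python3 -m pendant '[{"jaw":1,"linear":[0,0,0],"twist":0},{"jaw":1,"linear":[0,0,0],"twist":0},{"jaw":1,"linear":[0,0,0],"twist":0},{"jaw":1,"linear":[0,0,0],"twist":0},{"jaw":1,"linear":[0,0,-2],"twist":0},{"jaw":1,"linear":[0,0,-4],"twist":0},{"jaw":1,"linear":[0,0,-4],"twist":0},{"jaw":1,"linear":[0,0,-3],"twist":0},{"jaw":1,"linear":[-3.2,-1.2,0],"twist":0},{"jaw":1,"linear":[-3.6,-1.3,0],"twist":0},{"jaw":1,"linear":[-3.6,-1.3,0],"twist":0},{"jaw":1,"linear":[-3.6,-1.3,0],"twist":0}]'
python3 -m pendant '[{"jaw":1,"linear":[-3.6,-1.3,0],"twist":0},{"jaw":1,"linear":[-3.6,-1.3,0],"twist":0},{"jaw":1,"linear":[-3.6,-1.3,0],"twist":0},{"jaw":1,"linear":[-3.6,-1.3,0],"twist":0},{"jaw":1,"linear":[-3.6,-1.3,0],"twist":0},{"jaw":1,"linear":[0,0,0],"twist":0},{"jaw":1,"linear":[0,0,0],"twist":0},{"jaw":1,"linear":[0,0,0],"twist":0}]'
python3 d.py .552 -.392 .05
python3 - <<'E'
from h import *
W=points(cam("top")); S=points(cam("side"))
for n,x,y,z,r in(("P3",.6686,-.0683,.11,.032),("p4",.552,-.392,.06,.032),("st4",.428,.305,.136,.063)): print(n,circ(W,x,y,z,r),circ(S,x,y,z,r))
E
```

```text
time: 42.65
position: [0.6176, -0.2095, 0.2295]
tool_rot: [0.707, 0.708, 0.0, 0.001]
ft_force: [0.4, -0.6, -0.0]
grip_width: 0.0871
grip_force: 0.0
time: 43.32
position: [0.5528, -0.3883, 0.2287]
tool_rot: [0.707, 0.707, 0.0, -0.0]
ft_force: [-0.6, 0.1, 0.4]
grip_width: 0.0868
grip_force: 0.0
pos [ 0.5528 -0.3883  0.2287] yang -0.04 zax [-0.     0.001 -1.   ] w 0.0868 F [-0.6  0.1  0.4]
cm [-0.39 -0.08 17.87]
P3 [668.7 -67.1  31.8 312. ] [664.8 -67.8  33.9 153. ]
p4 [ 564.8 -378.9   25.8   58. ] [ 547.2 -394.    33.1  311. ]
st4 [426.8 307.5  63.3 644. ] [427.4 304.3  66.9 329. ]
```

Pot 3 is where it should be. Now I'll take p4.

```bash
python3 -m pendant '[{"jaw":1,"linear":[-0.4,-0.1,4],"twist":0},{"jaw":1,"linear":[0,0,4],"twist":0},{"jaw":1,"linear":[0,0,4],"twist":0},{"jaw":1,"linear":[0,0,3],"twist":0},{"jaw":1,"linear":[0,0,2],"twist":0},{"jaw":1,"linear":[0,0,0.9],"twist":0},{"jaw":1,"linear":[0,0,0],"twist":0},{"jaw":0.4,"linear":[0,0,0],"twist":0},{"jaw":0.4,"linear":[0,0,0],"twist":0},{"jaw":0.4,"linear":[0,0,0],"twist":0},{"jaw":0.4,"linear":[0,0,0],"twist":0},{"jaw":0.4,"linear":[0,0,0],"twist":0}]' 20
python3 -m pendant '[{"jaw":0.4,"linear":[0,0,0],"twist":0},{"jaw":0.4,"linear":[0,0,-1],"twist":0},{"jaw":0.4,"linear":[0,0,-3],"twist":0},{"jaw":0.4,"linear":[0,0,-4],"twist":0},{"jaw":0.4,"linear":[0,0,-3],"twist":0},{"jaw":0.4,"linear":[1,0,0],"twist":0},{"jaw":0.4,"linear":[3,0,0],"twist":0},{"jaw":0.4,"linear":[3,0,0],"twist":0},{"jaw":0.4,"linear":[3,0,0],"twist":0},{"jaw":0.4,"linear":[2,0,0],"twist":0},{"jaw":0.4,"linear":[0,0,0],"twist":0},{"jaw":0.4,"linear":[0,0,0],"twist":0}]'
python3 d.py .6738 -.1541 .1
```

```text
time: 44.42
position: [0.5522, -0.3931, 0.0515]
tool_rot: [0.707, 0.707, -0.0, 0.001]
ft_force: [-2.5, 0.4, 4.3]
grip_width: 0.0617
grip_force: 19.7
time: 45.42
position: [0.5517, -0.2709, 0.1598]
tool_rot: [0.706, 0.708, -0.0, -0.001]
ft_force: [-0.2, -1.1, -1.5]
grip_width: 0.0615
grip_force: 19.9
pos [ 0.5517 -0.2709  0.1598] yang 0.14 zax [-0.001  0.001 -1.   ] w 0.0615 F [-0.2 -1.1 -1.5]
cm [11.64 12.24  5.98]
```

```bash
python3 -m pendant '[{"jaw":0.4,"linear":[1.5,1.5,0],"twist":0},{"jaw":0.4,"linear":[2.7,2.8,0],"twist":0},{"jaw":0.4,"linear":[2.7,2.8,0],"twist":0},{"jaw":0.4,"linear":[2.7,2.8,0],"twist":0},{"jaw":0.4,"linear":[1.5,1.7,0],"twist":0},{"jaw":0.4,"linear":[0.5,0.7,0],"twist":0},{"jaw":0.4,"linear":[0,0,1],"twist":0},{"jaw":0.4,"linear":[0,0,2],"twist":0},{"jaw":0.4,"linear":[0,0,1],"twist":0},{"jaw":0.4,"linear":[0,0,0],"twist":0},{"jaw":0.4,"linear":[0,0,0],"twist":0},{"jaw":0.4,"linear":[0,0,0],"twist":0}]'
python3 d.py .6738 -.1541 .1015
```

```text
time: 46.42
position: [0.6748, -0.1578, 0.1203]
tool_rot: [0.708, 0.707, 0.0, 0.0]
ft_force: [1.1, 0.2, -1.1]
grip_width: 0.0617
grip_force: 19.9
pos [ 0.6748 -0.1578  0.1203] yang -0.07 zax [ 0. -0. -1.] w 0.0617 F [ 1.1  0.2 -1.1]
cm [ 0.38 -0.1   1.88]
```

```bash
python3 -m pendant '[{"jaw":0.4,"linear":[0.2,-0.1,0.8],"twist":0},{"jaw":0.4,"linear":[0.1,0,0.6],"twist":0},{"jaw":0.4,"linear":[0,0,0.2],"twist":0},{"jaw":0.4,"linear":[0,0,0.2],"twist":0},{"jaw":0.4,"linear":[0,0,0.15],"twist":0},{"jaw":0.4,"linear":[0,0,0],"twist":0},{"jaw":0.4,"linear":[0,0,0],"twist":0}]'
python3 d.py
```

```text
time: 47.0
position: [0.6736, -0.1535, 0.1016]
tool_rot: [0.707, 0.707, -0.0, -0.0]
ft_force: [-3.5, -0.0, 6.0]
grip_width: 0.062
grip_force: 19.6
pos [ 0.6736 -0.1535  0.1016] yang 0.04 zax [-0.001 -0.    -1.   ] w 0.062 F [-3.5 -0.   6. ]
```

```bash
python3 -m pendant '[{"jaw":1,"linear":[0,0,0],"twist":0},{"jaw":1,"linear":[0,0,0],"twist":0},{"jaw":1,"linear":[0,0,0],"twist":0},{"jaw":1,"linear":[0,0,0],"twist":0},{"jaw":1,"linear":[0,0,-2],"twist":0},{"jaw":1,"linear":[0,0,-4],"twist":0},{"jaw":1,"linear":[0,0,-4],"twist":0},{"jaw":1,"linear":[2,-1,-1],"twist":0},{"jaw":1,"linear":[3.5,-1.8,0],"twist":0},{"jaw":1,"linear":[3.5,-1.8,0],"twist":0},{"jaw":1,"linear":[3.5,-1.8,0],"twist":0},{"jaw":1,"linear":[3.5,-1.8,0],"twist":0}]'
python3 -m pendant '[{"jaw":1,"linear":[3.5,-1.8,0],"twist":0},{"jaw":1,"linear":[3.5,-1.8,0],"twist":0},{"jaw":1,"linear":[3.5,-1.8,0],"twist":0},{"jaw":1,"linear":[1.8,-1.3,0],"twist":0},{"jaw":1,"linear":[0,0,0],"twist":0},{"jaw":1,"linear":[0,0,0],"twist":0},{"jaw":1,"linear":[0,0,0],"twist":0}]'
python3 d.py .525 .130 .05
python3 - <<'E'
from h import *
W=points(cam("top")); S=points(cam("side"))
for n,x,y,z,r in(("P3",.6686,-.0683,.11,.032),("P4",.6738,-.154,.11,.032),("p2",.525,.13,.06,.032),("st4",.428,.305,.136,.063)): print(n,circ(W,x,y,z,r),circ(S,x,y,z,r))
E
```

```text
time: 48.0
position: [0.5913, 0.0076, 0.2107]
tool_rot: [0.707, 0.707, 0.0, 0.0]
ft_force: [0.4, 0.5, 0.2]
grip_width: 0.0872
grip_force: 0.0
time: 48.58
position: [0.526, 0.129, 0.2108]
tool_rot: [0.707, 0.707, 0.001, 0.001]
ft_force: [0.2, -0.0, -0.3]
grip_width: 0.087
grip_force: 0.0
pos [0.526  0.129  0.2108] yang 0.02 zax [ 0.002 -0.    -1.   ] w 0.087 F [ 0.2 -0.  -0.3]
cm [ 0.11 -0.14 16.08]
P3 [668.7 -67.   31.7 321. ] [665.6 -69.6  32.9 203. ]
P4 [ 674.4 -152.9   31.9  308. ] [ 670.6 -155.2   32.9  233. ]
p2 [523.3 111.1  25.2  59. ] [524.4 126.8  35.5 167. ]
st4 [427.1 308.6  62.9 395. ] [422.7 306.6  66.7 317. ]
```

```bash
python3 -m pendant '[{"jaw":1,"linear":[0,-0.1,4],"twist":0},{"jaw":1,"linear":[0,0,4],"twist":0},{"jaw":1,"linear":[0,0,4],"twist":0},{"jaw":1,"linear":[0,0,2.6],"twist":0},{"jaw":1,"linear":[0,0,1.5],"twist":0},{"jaw":1,"linear":[0,0,0],"twist":0},{"jaw":1,"linear":[0,0,0],"twist":0},{"jaw":0.4,"linear":[0,0,0],"twist":0},{"jaw":0.4,"linear":[0,0,0],"twist":0},{"jaw":0.4,"linear":[0,0,0],"twist":0},{"jaw":0.4,"linear":[0,0,0],"twist":0},{"jaw":0.4,"linear":[0,0,0],"twist":0}]' 20
python3 -m pendant '[{"jaw":0.4,"linear":[0,0,0],"twist":0},{"jaw":0.4,"linear":[0,0,-1],"twist":0},{"jaw":0.4,"linear":[0,0,-3],"twist":0},{"jaw":0.4,"linear":[0,0,-4],"twist":0},{"jaw":0.4,"linear":[0,0,-3],"twist":0},{"jaw":0.4,"linear":[0,0,0],"twist":0},{"jaw":0.4,"linear":[0,0,0],"twist":0}]'
python3 d.py .6634 .0182 .12
```

```text
time: 49.68
position: [0.5237, 0.1295, 0.0504]
tool_rot: [0.707, 0.707, 0.0, 0.0]
ft_force: [-2.2, 0.7, 4.8]
grip_width: 0.0616
grip_force: 20.1
time: 50.27
position: [0.5253, 0.1296, 0.1618]
tool_rot: [0.707, 0.707, 0.002, 0.002]
ft_force: [-0.8, -1.3, -2.8]
grip_width: 0.0615
grip_force: 20.0
pos [0.5253 0.1296 0.1618] yang 0.03 zax [ 0.005  0.    -1.   ] w 0.0615 F [-0.8 -1.3 -2.8]
cm [-11.14  13.79   4.25]
```

```bash
python3 -m pendant '[{"jaw":0.4,"linear":[-1.4,1.8,0],"twist":0},{"jaw":0.4,"linear":[-2.4,3,0],"twist":0},{"jaw":0.4,"linear":[-2.4,3,0],"twist":0},{"jaw":0.4,"linear":[-2.4,3,0],"twist":0},{"jaw":0.4,"linear":[-1.8,2,0],"twist":0},{"jaw":0.4,"linear":[-0.7,1,0],"twist":0},{"jaw":0.4,"linear":[0,0,1],"twist":0},{"jaw":0.4,"linear":[0,0,2],"twist":0},{"jaw":0.4,"linear":[0,0,1],"twist":0},{"jaw":0.4,"linear":[0,0,0],"twist":0},{"jaw":0.4,"linear":[0,0,0],"twist":0},{"jaw":0.4,"linear":[0,0,0],"twist":0}]'
python3 d.py .6634 .0182 .1005
```

```text
time: 51.27
position: [0.6615, 0.0192, 0.1195]
tool_rot: [0.707, 0.707, -0.0, -0.0]
ft_force: [0.1, -0.5, -1.7]
grip_width: 0.0612
grip_force: 20.0
pos [0.6615 0.0192 0.1195] yang 0.06 zax [-0.001  0.    -1.   ] w 0.0612 F [ 0.1 -0.5 -1.7]
cm [-0.1   0.19  1.9 ]
```

```bash
python3 -m pendant '[{"jaw":0.4,"linear":[0,0.15,0.8],"twist":0},{"jaw":0.4,"linear":[0,0,0.6],"twist":0},{"jaw":0.4,"linear":[0,0,0.2],"twist":0},{"jaw":0.4,"linear":[0,0,0.2],"twist":0},{"jaw":0.4,"linear":[0,0,0.1],"twist":0},{"jaw":0.4,"linear":[0,0,0],"twist":0},{"jaw":0.4,"linear":[0,0,0],"twist":0}]'
python3 d.py
```

```text
time: 51.85
position: [0.6636, 0.0184, 0.1007]
tool_rot: [0.707, 0.707, 0.0, 0.0]
ft_force: [0.0, 0.0, -2.0]
grip_width: 0.0616
grip_force: 20.0
pos [0.6636 0.0184 0.1007] yang 0.01 zax [ 0.001 -0.    -1.   ] w 0.0616 F [ 0.  0. -2.]
```

```bash
python3 -m pendant '[{"jaw":0.4,"linear":[0,0,0.2],"twist":0},{"jaw":0.4,"linear":[0,0,0],"twist":0},{"jaw":1,"linear":[0,0,0],"twist":0},{"jaw":1,"linear":[0,0,0],"twist":0},{"jaw":1,"linear":[0,0,0],"twist":0},{"jaw":1,"linear":[0,0,0],"twist":0},{"jaw":1,"linear":[0,0,-2],"twist":0},{"jaw":1,"linear":[0,0,-4],"twist":0},{"jaw":1,"linear":[0,0,-4],"twist":0},{"jaw":1,"linear":[0,0,-2],"twist":-7},{"jaw":1,"linear":[0,0,0],"twist":-7},{"jaw":1,"linear":[0,0,0],"twist":-7}]'
python3 -m pendant '[{"jaw":1,"linear":[0,0,0],"twist":-7},{"jaw":1,"linear":[0,0,0],"twist":-7},{"jaw":1,"linear":[0,0,0],"twist":-7},{"jaw":1,"linear":[0,0,0],"twist":-7},{"jaw":1,"linear":[0,0,0],"twist":-7},{"jaw":1,"linear":[0,0,0],"twist":-7},{"jaw":1,"linear":[0,0,0],"twist":-7},{"jaw":1,"linear":[0,0,0],"twist":-7},{"jaw":1,"linear":[0,0,0],"twist":-7},{"jaw":1,"linear":[0,0,0],"twist":-6},{"jaw":1,"linear":[0,0,0],"twist":0},{"jaw":1,"linear":[0,0,0],"twist":0}]'
python3 d.py .554 .357 .05
```

```text
time: 52.85
position: [0.6649, 0.0183, 0.2212]
tool_rot: [0.564, 0.826, 0.001, 0.002]
ft_force: [-0.5, -0.1, -0.7]
grip_width: 0.0866
grip_force: 0.0
time: 53.85
position: [0.6634, 0.0185, 0.2183]
tool_rot: [0.001, 1.0, 0.0, -0.0]
ft_force: [0.2, -0.8, -0.3]
grip_width: 0.0866
grip_force: 0.0
pos [0.6634 0.0185 0.2183] yang 89.85 zax [-0.  0. -1.] w 0.0866 F [ 0.2 -0.8 -0.3]
cm [11.03 33.82 16.84]
```

```bash
python3 -m pendant '[{"jaw":1,"linear":[1.22,3.76,0],"twist":0},{"jaw":1,"linear":[1.22,3.76,0],"twist":0},{"jaw":1,"linear":[1.22,3.76,0],"twist":0},{"jaw":1,"linear":[1.22,3.76,0],"twist":0},{"jaw":1,"linear":[1.22,3.76,0],"twist":0},{"jaw":1,"linear":[1.22,3.76,0],"twist":0},{"jaw":1,"linear":[1.22,3.76,0],"twist":0},{"jaw":1,"linear":[1.22,3.76,0],"twist":0},{"jaw":1,"linear":[1.22,3.76,0],"twist":0},{"jaw":1,"linear":[0,0,0],"twist":0},{"jaw":1,"linear":[0,0,0],"twist":0},{"jaw":1,"linear":[0,0,0],"twist":0}]'
python3 d.py .554 .357 .05
python3 - <<'E'
from h import *
W=points(cam("top")); S=points(cam("side"))
for n,x,y,z,r in(("P3",.6686,-.0683,.11,.032),("P4",.6738,-.154,.11,.032),("P2",.6634,.018,.11,.032),("p1",.554,.357,.06,.032),("st4",.428,.305,.136,.063)): print(n,circ(W,x,y,z,r),circ(S,x,y,z,r))
E
```

```text
time: 54.85
position: [0.5535, 0.3567, 0.2184]
tool_rot: [0.0, 1.0, -0.0, 0.0]
ft_force: [0.7, 0.0, 0.1]
grip_width: 0.0873
grip_force: 0.0
pos [0.5535 0.3567 0.2184] yang 89.99 zax [ 0.    -0.001 -1.   ] w 0.0873 F [0.7 0.  0.1]
cm [-0.05  0.05 16.84]
P3 [668.8 -67.3  31.6 307. ] [665.2 -68.5  33.9 213. ]
P4 [ 674.2 -152.9   31.9  303. ] [ 671.9 -153.4   34.3  228. ]
P2 [664.6  19.   31.9 321. ] [662.2  17.3  33.6 179. ]
p1 [542.9 358.6  29.   93. ] [548.2 357.3  35.8 116. ]
st4 [427.  307.5  63.3 651. ] [422.2 306.4  65.  324. ]
```

```bash
python3 -m pendant '[{"jaw":1,"linear":[0,0,4],"twist":0},{"jaw":1,"linear":[0,0,4],"twist":0},{"jaw":1,"linear":[0,0,4],"twist":0},{"jaw":1,"linear":[0,0,3],"twist":0},{"jaw":1,"linear":[0,0,1.8],"twist":0},{"jaw":1,"linear":[0,0,0],"twist":0},{"jaw":1,"linear":[0,0,0],"twist":0},{"jaw":0.4,"linear":[0,0,0],"twist":0},{"jaw":0.4,"linear":[0,0,0],"twist":0},{"jaw":0.4,"linear":[0,0,0],"twist":0},{"jaw":0.4,"linear":[0,0,0],"twist":0},{"jaw":0.4,"linear":[0,0,0],"twist":0}]' 20
python3 -m pendant '[{"jaw":0.4,"linear":[0,0,0],"twist":0},{"jaw":0.4,"linear":[0,0,-1],"twist":0},{"jaw":0.4,"linear":[0,0,-3],"twist":0},{"jaw":0.4,"linear":[0,0,-4],"twist":0},{"jaw":0.4,"linear":[0,0,-4],"twist":0},{"jaw":0.4,"linear":[0,-1,-2],"twist":0},{"jaw":0.4,"linear":[-1,-3,0],"twist":0},{"jaw":0.4,"linear":[-1,-3,0],"twist":0},{"jaw":0.4,"linear":[-1,-3,0],"twist":0},{"jaw":0.4,"linear":[-1,-3,0],"twist":0},{"jaw":0.4,"linear":[0,0,0],"twist":7},{"jaw":0.4,"linear":[0,0,0],"twist":7}]'
python3 -m pendant '[{"jaw":0.4,"linear":[0,0,0],"twist":7},{"jaw":0.4,"linear":[0,0,0],"twist":7},{"jaw":0.4,"linear":[0,0,0],"twist":7},{"jaw":0.4,"linear":[0,0,0],"twist":7},{"jaw":0.4,"linear":[0,0,0],"twist":7},{"jaw":0.4,"linear":[0,0,0],"twist":7},{"jaw":0.4,"linear":[0,0,0],"twist":7},{"jaw":0.4,"linear":[0,0,0],"twist":7},{"jaw":0.4,"linear":[0,0,0],"twist":7},{"jaw":0.4,"linear":[0,0,0],"twist":7},{"jaw":0.4,"linear":[0,0,0],"twist":6},{"jaw":0.4,"linear":[0,0,0],"twist":0}]'
python3 -m pendant '[{"jaw":0.4,"linear":[0,0,0],"twist":0},{"jaw":0.4,"linear":[0,0,0],"twist":0}]'
python3 d.py .6584 .1042 .12
```

```text
time: 55.95
position: [0.5543, 0.3575, 0.052]
tool_rot: [0.0, 1.0, 0.001, 0.001]
ft_force: [-0.5, 1.3, 3.8]
grip_width: 0.0619
grip_force: 19.7
time: 56.95
position: [0.5937, 0.2243, 0.1905]
tool_rot: [0.126, 0.992, -0.0, -0.001]
ft_force: [0.2, -0.2, -1.2]
grip_width: 0.0621
grip_force: 20.0
time: 57.95
position: [0.5928, 0.2267, 0.1904]
tool_rot: [0.708, 0.707, -0.001, -0.0]
ft_force: [0.3, -0.6, -0.9]
grip_width: 0.0621
grip_force: 20.0
time: 58.12
position: [0.5932, 0.2267, 0.1905]
tool_rot: [0.706, 0.708, -0.0, -0.0]
ft_force: [-0.1, 0.3, -1.8]
grip_width: 0.062
grip_force: 20.0
pos [0.5932 0.2267 0.1905] yang 0.15 zax [-0.001 -0.    -1.   ] w 0.062 F [-0.1  0.3 -1.8]
cm [-12.27   6.5    7.05]
```

```bash
python3 -m pendant '[{"jaw":0.4,"linear":[-1.5,0.8,0],"twist":0},{"jaw":0.4,"linear":[-3,1.6,0],"twist":0},{"jaw":0.4,"linear":[-3.2,1.7,0],"twist":0},{"jaw":0.4,"linear":[-3,1.6,0],"twist":0},{"jaw":0.4,"linear":[-1.5,0.8,0],"twist":0},{"jaw":0.4,"linear":[0,0,1.5],"twist":0},{"jaw":0.4,"linear":[0,0,3],"twist":0},{"jaw":0.4,"linear":[0,0,2],"twist":0},{"jaw":0.4,"linear":[0,0,0.5],"twist":0},{"jaw":0.4,"linear":[0,0,0],"twist":0},{"jaw":0.4,"linear":[0,0,0],"twist":0},{"jaw":0.4,"linear":[0,0,0],"twist":0}]'
python3 d.py .6584 .1042 .102
```

```text
time: 59.12
position: [0.6598, 0.1052, 0.1222]
tool_rot: [0.707, 0.707, 0.001, 0.001]
ft_force: [0.2, -0.1, -2.3]
grip_width: 0.0618
grip_force: 20.0
pos [0.6598 0.1052 0.1222] yang 0.06 zax [ 0.003  0.    -1.   ] w 0.0618 F [ 0.2 -0.1 -2.3]
cm [-0.1  -0.15  2.02]
```

```bash
python3 -m pendant '[{"jaw":0.4,"linear":[-0.1,-0.1,0.8],"twist":0},{"jaw":0.4,"linear":[0,0,0.7],"twist":0},{"jaw":0.4,"linear":[0,0,0.2],"twist":0},{"jaw":0.4,"linear":[0,0,0.2],"twist":0},{"jaw":0.4,"linear":[0,0,0.2],"twist":0},{"jaw":0.4,"linear":[0,0,0],"twist":0},{"jaw":0.4,"linear":[0,0,0],"twist":0}]'
python3 d.py
```

```text
time: 59.7
position: [0.6579, 0.1039, 0.1011]
tool_rot: [0.707, 0.707, 0.0, 0.0]
ft_force: [-1.4, -0.0, 4.6]
grip_width: 0.0616
grip_force: 19.5
pos [0.6579 0.1039 0.1011] yang 0.02 zax [ 0.001  0.    -1.   ] w 0.0616 F [-1.4 -0.   4.6]
```

Contact. Release it, back off and check the whole scene.

```bash
python3 -m pendant '[{"jaw":1,"linear":[0,0,0],"twist":0},{"jaw":1,"linear":[0,0,0],"twist":0},{"jaw":1,"linear":[0,0,0],"twist":0},{"jaw":1,"linear":[0,0,0],"twist":0},{"jaw":1,"linear":[0,0,-2],"twist":0},{"jaw":1,"linear":[0,0,-4],"twist":0},{"jaw":1,"linear":[0,0,-4],"twist":0},{"jaw":1,"linear":[0,0,-4],"twist":0},{"jaw":1,"linear":[-2.5,-3,0],"twist":0},{"jaw":1,"linear":[-2.5,-3,0],"twist":0},{"jaw":1,"linear":[-2.5,-3,0],"twist":0},{"jaw":1,"linear":[-2.5,-3,0],"twist":0}]'
python3 -m pendant '[{"jaw":1,"linear":[-2.5,-2,0],"twist":0},{"jaw":1,"linear":[-2.5,-2,0],"twist":0},{"jaw":1,"linear":[-2.5,-1,0],"twist":0},{"jaw":1,"linear":[-2.5,-1,0],"twist":0},{"jaw":1,"linear":[-2.5,0,0],"twist":0},{"jaw":1,"linear":[-2.5,0,0],"twist":0},{"jaw":1,"linear":[0,0,0],"twist":0},{"jaw":1,"linear":[0,0,0],"twist":0},{"jaw":1,"linear":[0,0,0],"twist":0}]'
python3 - <<'E'
from h import *
ct=cam("top");cs=cam("side");W=points(ct); S=points(cs)
for n,x,y,z,r in(("P4",.6738,-.154,.11,.032),("P3",.6686,-.0683,.11,.032),("P2",.6634,.018,.11,.032),("P1",.658,.104,.11,.032),("st4",.428,.305,.136,.063),("sau",.4249,.3023,.018,.074)): print(n,circ(W,x,y,z,r),circ(S,x,y,z,r))
cv2.imwrite("pics/fin.png",cv2.resize(np.vstack([ct["color"][150:350,100:500],cs["color"][130:400,100:500]]),None,fx=1.27,fy=1.27))
E
```

```text
time: 60.7
position: [0.5363, 0.0032, 0.2398]
tool_rot: [0.707, 0.708, 0.0, 0.0]
ft_force: [0.4, -1.2, -0.8]
grip_width: 0.087
grip_force: 0.0
time: 61.45
position: [0.4773, -0.1457, 0.2394]
tool_rot: [0.707, 0.707, 0.0, -0.001]
ft_force: [-0.6, 0.0, 0.2]
grip_width: 0.0868
grip_force: 0.0
P4 [ 674.8 -153.3   32.2  305. ] [ 670.5 -153.3   33.8  246. ]
P3 [668.6 -67.1  31.7 304. ] [664.1 -67.5  33.9 214. ]
P2 [664.4  18.6  31.9 315. ] [662.3  15.1  33.5 142. ]
P1 [661.  105.8  32.  323. ] None
st4 [426.8 307.2  63.4 638. ] [424.4 307.8  66.2 333. ]
sau [423.5 301.8  73.  267. ] [421.7 297.7  76.  153. ]
```

View pics/fin.png

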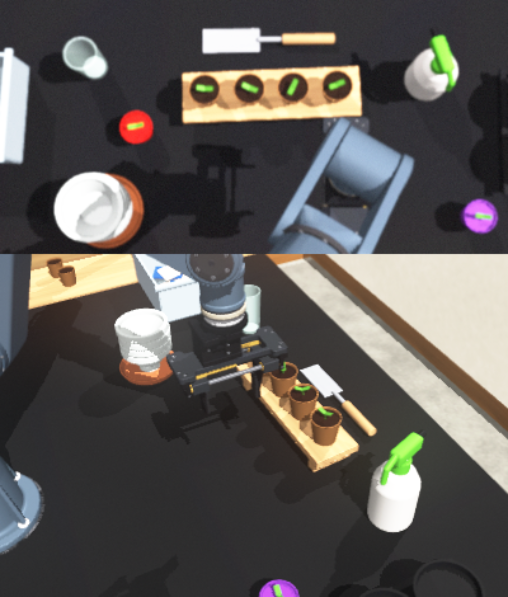

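The four pots stand upright in a straight row along the shelf, upper half at px (204,88) to (337,85). The four covers are nested on the saucer at px (93,208), and the bystanders haven't moved.

```bash
python3 -c "
from rig import robot
print(robot.hand_in())"
```

```text
the job is handed in; nothing more can be done
None
```

I handed the job in at about 61 s: all four covers are nested upside down in one stack on the saucer, about 6 mm off its centre, and all four peat pots stand upright in a straight row along the shelf with gaps of about 22 mm; one cover slid 3 cm on the saucer midway (knocked or pushed) and I recentred it, and the spray bottle, glass and trowel were not touched.

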